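# Close and pair the battery loggers

## Robot

A 6-joint arm with a two-finger parallel gripper is mounted at the origin on a cart in front of the work surface, level with it; the furniture and walls round the work are solid. World frame = base frame: x ahead of the robot, y to its left, z up, the work surface at z = 0. Lengths are in m, angles in rad, forces in N, time in s.
With the tool pointing down it reaches from about 0.4 to 0.825 m from the base axis. Payload 7 kg.
Tool frame: the origin (TCP) lies midway between the tips of the shut fingers; the grasp point (between the pads) lies 19 mm behind it; z points along the fingers, y is the line along which they close (so a half turn about z gives the same grasp; the last joint's range is limited). The gripper opens to 88 mm and grips with 3 to 60 N. Pads are 19 mm wide; open, the fingers measure 130 mm over their backs; the gripper's body (78 mm by 193 mm) begins 47 mm behind the grasp point.
Start: joints at [1.403, 0.359, 0.012, 0, -1.224, -0.288], TCP at [0.297, 0.606, 0.227] pointing down, gripper open.
Joint ranges: [-3.07, 3.07], [-1.43, 2.12], [-1.02, 1.25], [-3.03, 1.67], [-3.05, -0], [-3.03, 3.03]. Speed limits (rad/s): [2.39, 2.39, 3.01, 3.14, 3.14, 3.14].

## Interface

Orientations are given as a 3x3 rotation matrix whose columns are the frame's x, y, z axes.
In Python, from station import r gives the robot as it stands.
- The arm moves only by the tool jog_arm, never from a script. Its argument "steps" is a list of rows, each an object with "offset": the shift along the tool's x, y, z in cm, a list of three; "dr": the turn, a rotation vector about the tool's x, y, z in degrees, a list of three; "hand": the closure, from 0 (fully open) to 1 (shut). In form: [{"offset": [x, y, z], "dr": [ax, ay, az], "hand": hand}, ...]. A call has 1 to 5 rows; each row shifts and turns the commanded pose from where the row before left it, along the tool's axes as they then stand; what a row does not reach is not made up. A row lasts 1/10 s, in which the tool goes at most 50 mm and 8.59 degrees, less where a joint would pass 70% of its speed; a pose out of reach is approached as far as the arm can. A call is refused whole if a number of a shift passes 5 or a number of a turn 8.59, either way. A call with a gripper value outside its range is refused whole. The fingers move at their own pace and stop on an object; the grip force is fixed at half the most. Time passes only in rows, so rows that do not move let the fingers close. It gives the time, the measured TCP pose, the force, the opening and the grip force at its end, in the units of the state.
- r.get_state(): the state, without advancing time (a new reading comes with each control period).
- r.snapshot(name): name is "scene" or "side" or "wrist"; returns a dict with "color" (480x640x3 uint8, red, green, blue), "camera_matrix" (3x3 intrinsics, pixels), "D" ([k1, k2, p1, p2, k3] as OpenCV has them; the pictures are not rectified), "rvec" (rotation vector, rad) and "tvec" (3), from world to camera coordinates, as OpenCV has them; the wrist camera has in their place "mount" (4x4, takes a point from camera to tool coordinates, whose origin is the TCP and whose axes are the flange's). Camera axes: x right, y down, z forward; pixel columns grow to the right and rows downward; lengths in m; the calibration is good to about 2 mm. A picture is of the moment at which its call begins: read the wrist's pose just before it. There is no depth.
- r.finish_job(): hands the job in; it is judged then, once.
Trained networks look in a picture, given as the dict that the camera call returned (one of the last four; its "shot" number tells which), for a name from the list of things; names that differ only in an ending like _2 or _b are one class to them, and where a whole thing is asked for, a point or a joint stands for the part that bears it (a point fixed in the world has none). Each returns a list of dicts, best first, with "confidence" (0 to 1); they miss things now and then, are a little off and sometimes report something else, mostly with a low value. They report only what shows in the picture. A call takes as long as a camera call. They do not tell look-alikes from the thing itself.
- r.spot_in(picture, name): "extent" ([left, top, right, bottom] as shares, 0 to 1, of the picture: columns of its width, rows of its height, round what is visible of it).
- r.spot_point(picture, name): "location" ([row, column] as shares, 0 to 1, of the picture: columns of its width, rows of its height: a listed point, or the origin of a listed thing).
The state is a dict: "t": time; "joint_pos": joint angles; "qd": joint speeds; "joint_efforts": joint torques, N m; "ee_pos": TCP position; "ee_rot": TCP orientation; "contact_force": force on the tool from outside, world axes, zero at the start; "ft_torque": the same for the moment, N m; "finger_gap": finger opening in m; "grasp_force": force on a finger pad.
Only numpy, scipy, OpenCV 4.12 (cv2) and the standard library are available. Lean on these libraries where they do the work, as an engineer would, in place of code of your own. Each camera call takes 0.05 s, during which the arm holds its last target. There are 200 camera calls.

## Task

Pair the battery loggers: take the stylus from its stand and with its tip slide the pairing hub's flush switch on by its small ridge; then, for every logger on the table, guide the locking shoe slowly and steadily (about 2 cm a second) along the lid seam to its far end and after that nudge the logger's own slide switch on. When all are on, slide the hub's switch off again and put the stylus back upright in its stand; touch hub and loggers only with the stylus, never with the fingers.

Things in the scene. Friction and masses are not known exactly. Their poses are not given: they have to be found in the camera images.
- unit_a: Loose logger, a flat box 150 x 76 x 38 mm (x, y, z), 0.95 kg, white lid, absent in some starts. Origin: centre of its underside; lid face at z = 38 mm. An open seam, a straight slot 14 mm wide and 8 mm deep, runs along x at y = +16 mm from x = -67.0 to 67.0 mm and holds a captive steel locking shoe. A slide switch is at y = -18 mm; a small lens lies towards -x, vent slits towards +x.
- shoe_a (a joint): How far the locking shoe of unit_a has gone along its seam towards the unit's +x, in m: 0 to 0.096, where it meets the end of its travel at the +x end of the seam (closed). Starts 0 to 0.012. It stays where it is left; pushing takes about 1.5 N, more when fast.
- shoe_a_back (a point): Centre of the rear (-x) face of that shoe at the height of the lid's face. The shoe is 16 mm long and 12 mm wide, filling the slot, its narrower top 7.5 mm above the lid; this face is at x = -45.0 mm in the unit's frame when the joint reads 0, so that at least 22 mm of empty slot lie behind it for a stylus tip.
- switch_a (a joint): Slide switch of unit_a, in m: 0 = off (ridge towards the +x end), 0.018 = on (ridge towards the lens, -x). It grows as the ridge moves to the unit's -x. It has a detent: it resists with up to about 2.5 N (the logger itself slips on the table at about 3.5 N), gives way at half travel and then snaps to the far end by itself; let go before half, it springs back.
- ridge_a (a point): Top centre of the switch's small ridge, 6 mm long (x), 16 mm wide (y), its top 6 mm above the lid's face; the sliding plate under it (18 x 16 mm, centred under the ridge) is flush to 1 mm with the lid. At unit x = +9 mm when off, -9 mm when on, y = -18 mm.
- unit_b: Loose logger, a flat box 135 x 76 x 38 mm (x, y, z), 0.95 kg, white lid, absent in some starts. Origin: centre of its underside; lid face at z = 38 mm. An open seam, a straight slot 14 mm wide and 8 mm deep, runs along x at y = +16 mm from x = -59.5 to 59.5 mm and holds a captive steel locking shoe. A slide switch is at y = -18 mm; a small lens lies towards -x, vent slits towards +x.
- shoe_b (a joint): How far the locking shoe of unit_b has gone along its seam towards the unit's +x, in m: 0 to 0.081, where it meets the end of its travel at the +x end of the seam (closed). Starts 0 to 0.012. It stays where it is left; pushing takes about 1.5 N, more when fast.
- shoe_b_back (a point): Centre of the rear (-x) face of that shoe at the height of the lid's face. The shoe is 16 mm long and 12 mm wide, filling the slot, its narrower top 7.5 mm above the lid; this face is at x = -37.5 mm in the unit's frame when the joint reads 0, so that at least 22 mm of empty slot lie behind it for a stylus tip.
- switch_b (a joint): Slide switch of unit_b, in m: 0 = off (ridge towards the +x end), 0.018 = on (ridge towards the lens, -x). It grows as the ridge moves to the unit's -x. It has a detent: it resists with up to about 2.5 N (the logger itself slips on the table at about 3.5 N), gives way at half travel and then snaps to the far end by itself; let go before half, it springs back.
- ridge_b (a point): Top centre of the switch's small ridge, 6 mm long (x), 16 mm wide (y), its top 6 mm above the lid's face; the sliding plate under it (18 x 16 mm, centred under the ridge) is flush to 1 mm with the lid. At unit x = +9 mm when off, -9 mm when on, y = -18 mm.
- unit_c: Loose logger, a flat box 120 x 76 x 38 mm (x, y, z), 0.95 kg, white lid, absent in some starts. Origin: centre of its underside; lid face at z = 38 mm. An open seam, a straight slot 14 mm wide and 8 mm deep, runs along x at y = +16 mm from x = -52.0 to 52.0 mm and holds a captive steel locking shoe. A slide switch is at y = -18 mm; a small lens lies towards -x, vent slits towards +x.
- shoe_c (a joint): How far the locking shoe of unit_c has gone along its seam towards the unit's +x, in m: 0 to 0.066, where it meets the end of its travel at the +x end of the seam (closed). Starts 0 to 0.012. It stays where it is left; pushing takes about 1.5 N, more when fast.
- shoe_c_back (a point): Centre of the rear (-x) face of that shoe at the height of the lid's face. The shoe is 16 mm long and 12 mm wide, filling the slot, its narrower top 7.5 mm above the lid; this face is at x = -30.0 mm in the unit's frame when the joint reads 0, so that at least 22 mm of empty slot lie behind it for a stylus tip.
- switch_c (a joint): Slide switch of unit_c, in m: 0 = off (ridge towards the +x end), 0.018 = on (ridge towards the lens, -x). It grows as the ridge moves to the unit's -x. It has a detent: it resists with up to about 2.5 N (the logger itself slips on the table at about 3.5 N), gives way at half travel and then snaps to the far end by itself; let go before half, it springs back.
- ridge_c (a point): Top centre of the switch's small ridge, 6 mm long (x), 16 mm wide (y), its top 6 mm above the lid's face; the sliding plate under it (18 x 16 mm, centred under the ridge) is flush to 1 mm with the lid. At unit x = +9 mm when off, -9 mm when on, y = -18 mm.
- stylus: Loose stylus, 110 mm long to the top of its grip (a small 4 mm cap above), 80 g. Origin: the tip's end; its z axis runs up along the stylus. A steel tip rod of 8 mm diameter (z 0 to 40 mm), a round collar of 34 mm diameter (z 40 to 48 mm), a black square grip 24 x 24 mm (z 48 to 110 mm, faces along its x and y). At the start it stands upright in the stand, tip 10 mm above the table.
- stand: Fixed aluminium block 80 x 80 x 50 mm (z). Origin: centre of its underside. A vertical hole of 16 mm diameter, 45 mm deep, with a small chamfer, is at the centre of its top; the stylus hangs in it with its collar flat on the block's top.
- hub: Fixed pairing hub, a flat grey box 100 x 70 x 30 mm (x, y, z) without a seam. Origin: centre of its underside; top face at z = 30 mm. Its slide switch lies at y = 0 in the middle of the top; a small lens is towards -x, four vent slits towards +x. A folded antenna, 8 to 11 mm thick, lies along x on the top at y = +26 mm.
- switch_hub (a joint): Slide switch of the hub, the same kind as the loggers': 0 = off (ridge towards the hub's +x end), 0.018 m = on (ridge towards the lens, -x). The same detent.
- ridge_hub (a point): Top centre of the hub switch's ridge, 6 x 16 mm, its top 6 mm above the hub's top face. At hub x = +9 mm when off, -9 mm when on, y = 0.
Things that resemble listed ones, but are neither listed nor needed, are in the scene too. Of the things that look like the stylus, the middle-sized one is meant.

How it is judged:
On the way, in this order (a step that is already met when the one before it is completed fails the run):
1. the hub's switch is on while all loggers are still off (value of joint switch_hub above 0.015 m and value of joint each of switch_a, switch_b, switch_c below 0.009 m), for 0.2 s.
2. with the hub on, every logger present has its seam closed (shoe within 5 mm of the end) and its switch on (value of joint shoe_a above 0.091 m and value of joint each of switch_a, switch_b, switch_c, switch_hub above 0.015 m and value of joint shoe_b above 0.076 m and value of joint shoe_c above 0.061 m), for 0.2 s.
3. the hub is switched off again (value of joint shoe_a above 0.091 m and value of joint each of switch_a, switch_b, switch_c above 0.015 m and value of joint shoe_b above 0.076 m and value of joint shoe_c above 0.061 m and value of joint switch_hub below 0.003 m), for 0.2 s.
At the end, for the whole second after the job is handed in: Every logger present lies flat (0.1 rad), its shoe within 5 mm of the end of its travel, its switch on (over 15 mm); the hub is off (under 3 mm); the stylus is at rest in the stand, tip within 8 mm of the hole's axis and under 16 mm above the table, tilt under 0.12 rad (all of step 3 and horizontal distance between stylus and stand below 0.008 m and height (world z) of stylus below 0.016 m and angle between stylus's own z axis and vertical below 0.12 rad and linear speed of stylus below 0.02 m/s and angle between each of unit_a, unit_b, unit_c's own z axis and vertical below 0.1 rad); the robot touches nothing.
It fails at once if a logger is switched on before its seam is closed ((value of joint switch_a above 0.0105 m and value of joint shoe_a below 0.088 m) or (value of joint switch_b above 0.0105 m and value of joint shoe_b below 0.073 m) or (value of joint switch_c above 0.0105 m and value of joint shoe_c below 0.058 m)).
It fails at once if a locking shoe is run faster than 8 cm/s (velocity of joint any of shoe_a, shoe_b, shoe_c above 0.08 m/s).
It fails at once if the fingers themselves touch a logger or the hub (contact force between the fingers and unit_a above 1 N or contact force between the fingers and unit_b above 1 N or contact force between the fingers and unit_c above 1 N or contact force between the fingers and hub above 1 N).
Of unit_a, unit_b, unit_c only 2 to 3 are there at a start; the rules pass over those that are not, and their reading is None.
At some moment in a run one of unit_a, unit_b, unit_c may be knocked a few centimetres aside while the robot is not near it.
It also fails if it takes over 210 s, if anything falls off the work surface, if the arm or the gripper's body presses on something with over 40 N, if the wrist force passes 120 N, or if a joint passes its speed limit or range.

## Working session

There is one attempt and no reset: what is moved stays moved. The work goes in short steps, Python scripts to look and compute and a tool call to move; the robot and the scene stay as the last step left them, time stands still between calls to the robot, and variables do not carry over. Pictures are saved under pics/ and viewed, at most 14 in all, crops included, and the job is handed in when it is done.

Besides the shell and the picture viewer there is one more tool, called after ">>>" as name([rows], argument=value, ...), one row to a line, values as JSON. jog_arm: Moves the arm, as the interface text tells. Its arguments: {"type":"object","properties":{"steps":{"type":"array","items":{"type":"object","properties":{"offset":{"type":"array","items":{"type":"number"}},"dr":{"type":"array","items":{"type":"number"}},"hand":{"type":"number"}}}}},"required":["steps"]}

```bash
mkdir -p pics; cat > h.py <<'E'
import cv2,numpy as np
from station import r
def snap(n):
    s=r.get_state(); p=r.snapshot(n); p['st']=s; p['name']=n
    return p
def save(p,f,crop=None,z=1):
    im=p['color'][:,:,::-1]
    if crop: im=im[crop[1]:crop[3],crop[0]:crop[2]]
    if z!=1: im=cv2.resize(im,None,fx=z,fy=z,interpolation=cv2.INTER_CUBIC)
    cv2.imwrite('pics/'+f,im)
def cam(p):
    "R,t world->camera"
    if 'rvec' in p: return cv2.Rodrigues(np.array(p['rvec'],float))[0],np.array(p['tvec'],float).ravel()
    s=p['st']; T=np.eye(4);T[:3,:3]=s['ee_rot'];T[:3,3]=s['ee_pos']
    W=np.linalg.inv(T@np.array(p['mount'])); return W[:3,:3],W[:3,3]
def world(p,uv,z):
    "pixel (col,row) -> world on plane z"
    R,t=cam(p)
    n=cv2.undistortPoints(np.array(uv,float).reshape(-1,1,2),np.array(p['camera_matrix']),np.array(p['D'])).reshape(-1,2)
    d=np.c_[n,np.ones(len(n))]@R; c=-R.T@t
    return c+d*((z-c[2])/d[:,2])[:,None]
def pix(p,X):
    R,t=cam(p)
    return cv2.projectPoints(np.array(X,float).reshape(-1,1,3),cv2.Rodrigues(R)[0],t,np.array(p['camera_matrix']),np.array(p['D']))[0].reshape(-1,2)
def pts(p,name,z,minc=.2):
    o=[]
    for d in r.spot_point(p,name):
        if d['confidence']<minc: continue
        uv=[d['location'][1]*640,d['location'][0]*480]
        o.append((round(d['confidence'],2),np.round(uv).astype(int).tolist(),np.round(world(p,uv,z)[0],4).tolist()))
    return o
E
python3 - <<'E'
from h import *
for n in('scene','side'):
    p=snap(n); save(p,n+'0.png')
    R,t=cam(p);print(n,'cam at',-R.T@t)
    for k,z in(('stylus',.01),('stand',0),('hub',0),('ridge_hub',.036),('unit_a',0),('ridge_a',.044),('shoe_a_back',.038)):
        print(k,*pts(p,k,z),sep='\n  ')
E
```

```text
scene cam at [ 0.03880229 -0.52515408  0.76155347]
stylus
  (0.63, [223, 252], [0.3159, 0.222, 0.01])
  (0.62, [351, 383], [0.336, -0.2114, 0.01])
stand
  (0.87, [364, 329], [0.4355, -0.1313, 0.0])
hub
  (0.62, [342, 210], [0.6343, 0.1833, 0.0])
  (0.36, [346, 259], [0.5305, 0.0397, 0.0])
ridge_hub
  (0.58, [334, 194], [0.6296, 0.2093, 0.036])
  (0.24, [266, 225], [0.4308, 0.2149, 0.036])
unit_a
  (0.96, [336, 270], [0.4902, 0.0262, 0.0])
  (0.81, [266, 226], [0.4477, 0.2484, 0.0])
  (0.79, [438, 289], [0.6289, -0.15, 0.0])
ridge_a
  (0.6, [264, 226], [0.421, 0.2069, 0.044])
  (0.52, [255, 215], [0.4257, 0.2538, 0.044])
  (0.47, [347, 261], [0.5, 0.0011, 0.044])
shoe_a_back
  (0.51, [319, 260], [0.4587, 0.0446, 0.038])
side cam at [ 0.12846724 -0.66095985  0.41733114]
stylus
  (0.78, [312, 367], [0.3361, -0.2117, 0.01])
  (0.78, [213, 245], [0.3176, 0.2145, 0.01])
stand
  (0.7, [353, 320], [0.4443, -0.1279, 0.0])
hub
  (0.79, [357, 227], [0.6337, 0.1839, 0.0])
ridge_hub
  (0.57, [352, 210], [0.6273, 0.1972, 0.036])
unit_a
  (0.89, [456, 299], [0.6252, -0.1507, 0.0])
  (0.8, [270, 229], [0.4572, 0.2626, -0.0])
  (0.76, [337, 274], [0.4906, 0.0101, 0.0])
ridge_a
  (0.58, [446, 269], [0.6209, -0.1251, 0.044])
  (0.49, [341, 252], [0.4974, 0.0089, 0.044])
  (0.46, [261, 211], [0.4406, 0.2662, 0.044])
shoe_a_back
  (0.45, [315, 248], [0.4685, 0.0559, 0.038])
```

View pics/scene0.png

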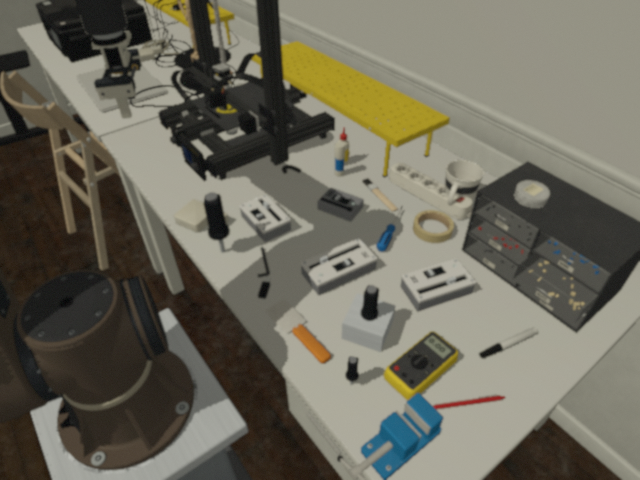

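View pics/side0.png

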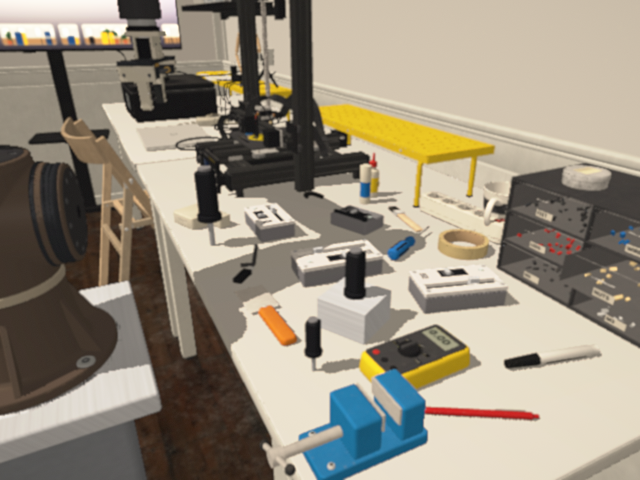

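The stylus look-alikes in the scene picture are a large one at (216,215), one in the aluminium stand at (371,302), and a small one at (352,368). The one in the stand is middle-sized and matches the description. The loggers are at about (265,215), (340,265) and (438,283), and the hub is the dark grey box at (341,202). I'll confirm the stylus in a crop and plan the move above the stand.

```bash
cat >> h.py <<'E'
def go(X,yaw=None):
    "print what is left to go to world X (m): offset cm in tool axes, and the turn about tool z (deg) to bring tool y to yaw (mod 180)"
    s=r.get_state(); R=np.array(s['ee_rot']); P=np.array(s['ee_pos'])
    y=np.degrees(np.arctan2(R[1,1],R[0,1]))
    print('t',round(s['t'],1),'P',P.round(4),'yawY',round(y,1),'j6',round(s['joint_pos'][5],2),'tilt',np.degrees(R[:2,2]).round(2),'F',np.round(s['contact_force'],1),'gap',round(s['finger_gap'],4))
    if X is not None: print('offset cm',(R.T@(np.array(X)-P)*100).round(2))
    if yaw is not None: print('turn z',[round(float(-((yaw-y+90)%180-90)),1)])
E
python3 - <<'E'
from h import *
p=snap('side'); save(p,'sty.png',(180,140,420,400),2.2)
s=p['st'];print(np.round(s['ee_rot'],3)); print(np.round(r.snapshot('wrist')['mount'],3))
go([.44,-.13,.28])
E
```

```text
[[ 0.898 -0.44   0.   ]
 [-0.44  -0.898  0.   ]
 [ 0.    -0.    -1.   ]]
[[-0.001 -0.969 -0.248  0.066]
 [ 1.    -0.001  0.     0.   ]
 [-0.001 -0.248  0.969 -0.157]
 [ 0.     0.     0.     1.   ]]
t 0.9 P [0.2971 0.6061 0.2266] yawY -116.1 j6 -0.29 tilt [-0.  0.] F [ 0.2 -0.3 -0.6] gap 0.0874
offset cm [45.23 59.81 -5.35]
```

View pics/sty.png

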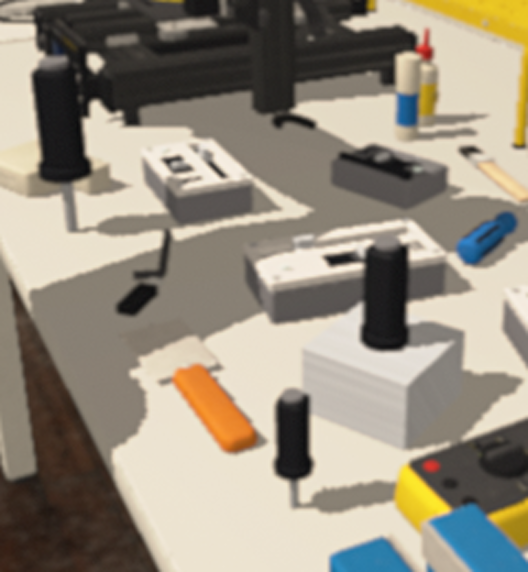

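The crop confirms it: the stylus in the stand is middle-sized between the large one at (60,110) and the small one at (292,440). I'll move above the stand.

>>> jog_arm([
  {"offset":[2.8,3.7,-0.8]},
  {"offset":[2.8,3.7,-0.8]},
  {"offset":[2.8,3.7,-0.8]},
  {"offset":[2.8,3.7,-0.8]},
  {"offset":[2.8,3.7,-0.8]},
])

```text
schema error: expected keys offset, dr, hand
```

>>> jog_arm([
  {"offset":[2.8,3.7,-0.3]},
  {"offset":[2.8,3.7,-0.3]},
  {"offset":[2.8,3.7,-0.3]},
  {"offset":[2.8,3.7,-0.3]},
  {"offset":[2.8,3.7,-0.3]},
])

```text
schema error: expected keys offset, dr, hand
```

>>> jog_arm([
  {"offset":[2.8,3.7,0]},
  {"offset":[2.8,3.7,0]},
  {"offset":[2.8,3.7,0]},
  {"offset":[2.8,3.7,0]},
  {"offset":[2.8,3.7,0]},
])

```text
schema error: expected keys offset, dr, hand
```

```bash
python3 - <<'E'
from h import *
p=snap('wrist'); save(p,'w1.png')
go([.44,-.13,.28])
for k,z in(('stylus',.01),('stand',0),('unit_a',0),('ridge_a',.044),('shoe_a_back',.038)):
    print(k,*pts(p,k,z),sep='\n  ')
E
```

```text
t 0.9 P [0.2971 0.606  0.2266] yawY -116.1 j6 -0.29 tilt [-0. -0.] F [0.4 0.4 0.2] gap 0.0877
offset cm [45.23 59.8  -5.34]
stylus
stand
unit_a
ridge_a
shoe_a_back
```

View pics/w1.png

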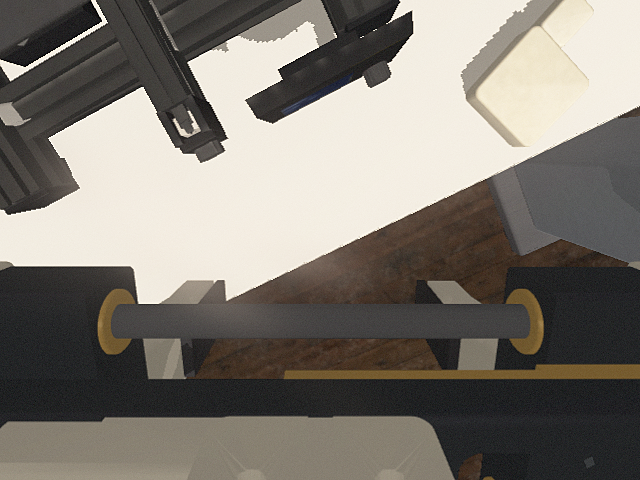

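The wrist view shows the fingers at (185,330) and (460,330), with the printer at top left and the yellow block at (530,85). All keys are needed in each row, so I'll repeat the move with them.

>>> jog_arm([
  {"offset":[2.8,3.7,-0.8],"dr":[0,0,0],"hand":0},
  {"offset":[2.8,3.7,-0.8],"dr":[0,0,0],"hand":0},
  {"offset":[2.8,3.7,-0.8],"dr":[0,0,0],"hand":0},
  {"offset":[2.8,3.7,-0.8],"dr":[0,0,0],"hand":0},
  {"offset":[2.8,3.7,-0.8],"dr":[0,0,0],"hand":0},
])

```text
t: 1.7
ee_pos: [0.3415, 0.3765, 0.267]
ee_rot: [[0.898, -0.44, 0.0], [-0.44, -0.898, 0.0], [0.0, -0.0, -1.0]]
contact_force: [0.7, 0.6, -0.0]
finger_gap: 0.0878
grasp_force: 0.0
```

>>> jog_arm([
  {"offset":[2.8,3.7,-0.3],"dr":[0,0,0],"hand":0},
  {"offset":[2.8,3.7,-0.3],"dr":[0,0,0],"hand":0},
  {"offset":[2.8,3.7,-0.3],"dr":[0,0,0],"hand":0},
  {"offset":[2.8,3.7,-0.3],"dr":[0,0,0],"hand":0},
  {"offset":[2.8,3.7,-0.3],"dr":[0,0,0],"hand":0},
])

```text
t: 2.2
ee_pos: [0.3856, 0.1488, 0.2821]
ee_rot: [[0.898, -0.439, 0.001], [-0.439, -0.898, 0.001], [0.0, -0.001, -1.0]]
contact_force: [0.8, -0.0, -0.2]
finger_gap: 0.0878
grasp_force: 0.0
```

>>> jog_arm([
  {"offset":[2.8,3.7,0],"dr":[0,0,0],"hand":0},
  {"offset":[2.8,3.7,0],"dr":[0,0,0],"hand":0},
  {"offset":[2.8,3.7,0],"dr":[0,0,0],"hand":0},
  {"offset":[0,0,0],"dr":[0,0,0],"hand":0},
  {"offset":[0,0,0],"dr":[0,0,0],"hand":0},
])

```text
t: 2.7
ee_pos: [0.4122, 0.0127, 0.2817]
ee_rot: [[0.896, -0.443, 0.0], [-0.443, -0.896, 0.0], [0.0, -0.0, -1.0]]
contact_force: [-0.2, 0.7, 0.1]
finger_gap: 0.0878
grasp_force: 0.0
```

```bash
python3 - <<'E'
from h import *
p=snap('wrist'); save(p,'w2.png')
go([.44,-.13,.25])
for k,z in(('stylus',.01),('stand',0),('unit_a',0),('ridge_a',.044),('shoe_a_back',.038)):
    print(k,*pts(p,k,z),sep='\n  ')
E
```

```text
t 2.8 P [0.4122 0.0137 0.2817] yawY -116.2 j6 0.6 tilt [0.02 0.02] F [ 0.5  0.5 -0.6] gap 0.0877
offset cm [ 8.84 11.66  3.16]
stylus
  (0.97, [431, 130], [0.4376, -0.1386, 0.01])
  (0.74, [515, 179], [0.3436, -0.2059, 0.01])
stand
  (0.59, [426, 129], [0.4399, -0.1375, 0.0])
unit_a
  (0.82, [284, 151], [0.491, 0.0199, 0.0])
  (0.76, [130, 264], [0.4555, 0.2571, 0.0])
ridge_a
  (0.83, [295, 138], [0.4955, -0.0003, 0.044])
  (0.4, [129, 291], [0.4301, 0.2501, 0.044])
shoe_a_back
  (0.72, [429, 129], [0.4413, -0.13, 0.038])
  (0.54, [132, 268], [0.4522, 0.2347, 0.038])
  (0.53, [277, 188], [0.4583, 0.0417, 0.038])
```

View pics/w2.png

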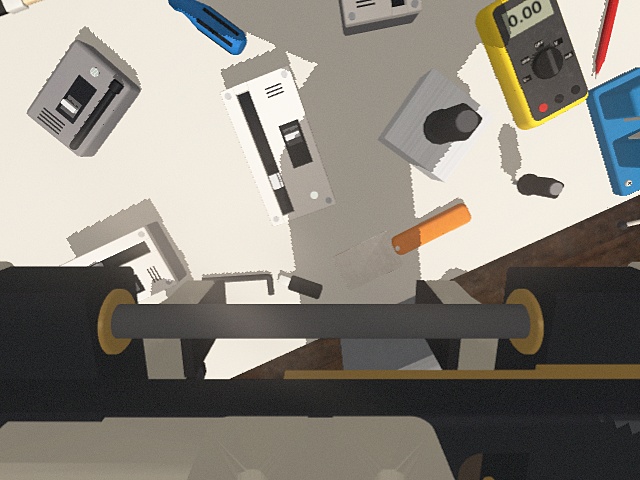

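The view shows unit_a in the middle with its lens at (314,195), vents at (275,90) and shoe at (277,182). The hub's lens is at (95,72) and its ridge at (68,103). The stand is at (430,130). I'll go above the stand.

>>> jog_arm([
  {"offset":[2.2,3.0,0.5],"dr":[0,0,0],"hand":0},
  {"offset":[2.2,3.0,0.5],"dr":[0,0,0],"hand":0},
  {"offset":[2.2,3.0,0.5],"dr":[0,0,0],"hand":0},
  {"offset":[2.2,3.0,0.5],"dr":[0,0,0],"hand":0},
  {"offset":[0,0,0],"dr":[0,0,0],"hand":0},
])

```text
t: 3.5
ee_pos: [0.4385, -0.1347, 0.2605]
ee_rot: [[0.897, -0.442, -0.002], [-0.442, -0.897, -0.001], [-0.002, 0.002, -1.0]]
contact_force: [0.2, -0.3, 0.1]
finger_gap: 0.088
grasp_force: 0.0
```

```bash
python3 - <<'E'
from h import *
p=snap('wrist'); save(p,'w3.png')
go([.438,-.135,.25])
for k,z in(('stylus',.01),('stand',0)): print(k,*pts(p,k,z),sep='\n  ')
E
```

```text
t 3.5 P [ 0.4384 -0.1334  0.2608] yawY -116.2 j6 0.98 tilt [-0.1  -0.02] F [-0.3 -0.1 -0. ] gap 0.088
offset cm [0.03 0.16 1.08]
stylus
  (0.95, [415, 257], [0.3428, -0.2115, 0.01])
  (0.59, [321, 207], [0.4427, -0.1391, 0.01])
stand
  (0.56, [320, 211], [0.4385, -0.1358, 0.0])
```

View pics/w3.png

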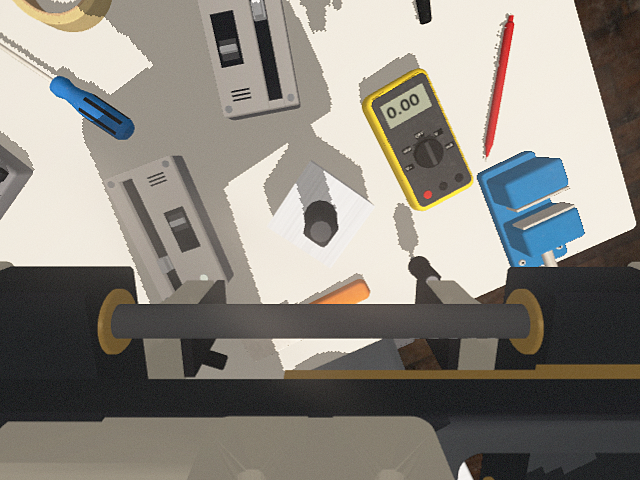

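Stand corners are at (313,160), (374,205), (327,263) and (270,222), with the stylus top at (320,225). I'll enlarge to read the grip's orientation.

```bash
python3 - <<'E'
from h import *
p=snap('wrist'); save(p,'w3c.png',(255,145,385,275),6*.75)
w=world(p,[(313,160),(374,205),(327,263),(270,222)],.05)[:,:2]
print(w.round(4),w.mean(0))
for i in range(4):
    d=w[(i+1)%4]-w[i]; print(np.linalg.norm(d).round(4),np.degrees(np.arctan2(d[1],d[0])).round(1))
E
```

```text
[[ 0.4941 -0.1519]
 [ 0.427  -0.1877]
 [ 0.3927 -0.1181]
 [ 0.458  -0.0848]] [ 0.44296735 -0.13562354]
0.076 -151.9
0.0776 116.2
0.0733 27.0
0.0762 -61.8
```

View pics/w3c.png

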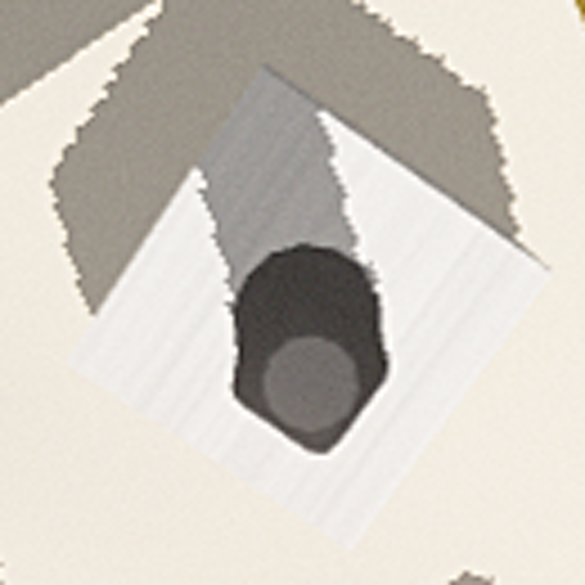

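```bash
python3 - <<'E'
from h import *
p=snap('wrist')
w=world(p,[(313.9,159.4),(377.2,204.6),(332.3,267.2),(270.6,225)],.05)[:,:2]
print(w.mean(0).round(4), world(p,[(323.9,230.1)],.124))
for i in range(4):
    d=w[(i+1)%4]-w[i]; print(np.linalg.norm(d).round(4),np.degrees(np.arctan2(d[1],d[0])).round(1))
X=np.r_[w.mean(0)*.5+world(p,[(323.9,230.1)],.124)[0][:2]*.5,.16]; print(X)
go(X,28)
E
```

```text
[ 0.4404 -0.1368] [[ 0.44063079 -0.13648923  0.124     ]]
0.078 -151.0
0.0803 119.8
0.0784 28.4
0.0795 -60.4
[ 0.44053379 -0.13663872  0.16      ]
t 3.8 P [ 0.4386 -0.1315  0.2618] yawY -116.0 j6 0.98 tilt [0.03 0.01] F [-1.   0.1 -0.2] gap 0.0876
offset cm [ 0.4   0.39 10.18]
turn z [36.0]
```

>>> jog_arm([
  {"offset":[0.4,0.4,1],"dr":[0,0,7],"hand":0},
  {"offset":[0,0,2],"dr":[0,0,7],"hand":0},
  {"offset":[0,0,2],"dr":[0,0,7],"hand":0},
  {"offset":[0,0,2],"dr":[0,0,7],"hand":0},
  {"offset":[0,0,2],"dr":[0,0,7],"hand":0},
])

```text
t: 4.25
ee_pos: [0.4406, -0.1366, 0.1713]
ee_rot: [[0.481, -0.877, 0.001], [-0.877, -0.481, 0.0], [0.0, -0.001, -1.0]]
contact_force: [1.0, 0.4, 0.5]
finger_gap: 0.0875
grasp_force: 0.0
```

```bash
python3 - <<'E'
from h import *
p=snap('wrist');p=snap('wrist');save(p,'w4.png',(160,120,480,360),2)
go([.4405,-.1366,.062],29)
E
```

```text
t 4.3 P [ 0.4388 -0.1367  0.1697] yawY -151.1 j6 0.38 tilt [-0.22  0.01] F [-0.2 -0.2  0.7] gap 0.0872
offset cm [ 0.09 -0.19 10.77]
turn z [-0.1]
```

View pics/w4.png

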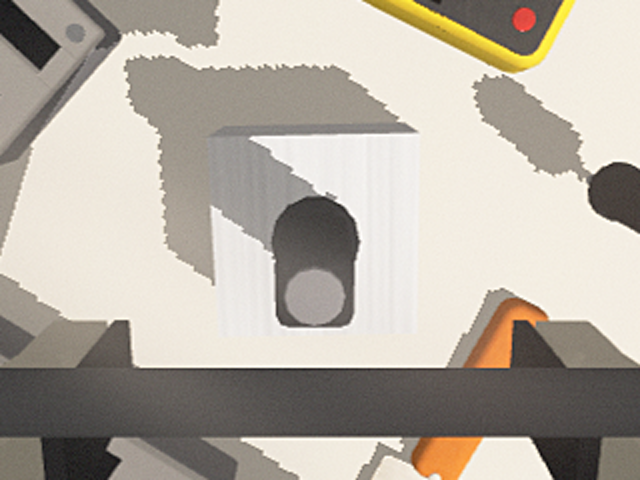

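The stylus (cap at (315,297) in the crop) sits midway between the fingers and square to them. I'll descend and grip.

>>> jog_arm([
  {"offset":[0,-0.1,3],"dr":[0,0,0],"hand":0},
  {"offset":[0,0,3],"dr":[0,0,0],"hand":0},
  {"offset":[0,0,3],"dr":[0,0,0],"hand":0},
  {"offset":[0,0,1],"dr":[0,0,0],"hand":0},
  {"offset":[0,0,0.7],"dr":[0,0,0],"hand":0},
])

```text
t: 4.85
ee_pos: [0.4418, -0.137, 0.0649]
ee_rot: [[0.486, -0.874, 0.0], [-0.874, -0.486, -0.0], [0.0, 0.0, -1.0]]
contact_force: [-0.3, 0.2, 0.5]
finger_gap: 0.0878
grasp_force: 0.0
```

>>> jog_arm([
  {"offset":[0,0,0],"dr":[0,0,0],"hand":0},
  {"offset":[0,0,0],"dr":[0,0,0],"hand":1},
  {"offset":[0,0,0],"dr":[0,0,0],"hand":1},
  {"offset":[0,0,0],"dr":[0,0,0],"hand":1},
  {"offset":[0,0,0],"dr":[0,0,0],"hand":1},
])

```text
t: 5.35
ee_pos: [0.4414, -0.1374, 0.0651]
ee_rot: [[0.483, -0.876, 0.001], [-0.876, -0.483, 0.0], [0.0, -0.001, -1.0]]
contact_force: [0.1, 0.8, 0.4]
finger_gap: 0.0613
grasp_force: 0.0
```

>>> jog_arm([
  {"offset":[0,0,0],"dr":[0,0,0],"hand":1},
  {"offset":[0,0,0],"dr":[0,0,0],"hand":1},
  {"offset":[0,0,0],"dr":[0,0,0],"hand":1},
  {"offset":[0,0,0],"dr":[0,0,0],"hand":1},
  {"offset":[0,0,0],"dr":[0,0,0],"hand":1},
])

```text
t: 5.85
ee_pos: [0.4411, -0.1374, 0.0645]
ee_rot: [[0.483, -0.876, -0.0], [-0.876, -0.483, -0.0], [-0.0, 0.0, -1.0]]
contact_force: [-0.6, -0.8, 0.2]
finger_gap: 0.0236
grasp_force: 30.0
```

The stylus is held: gap 23.6 mm, 30 N, with the tip about 54.5 mm below the TCP. I'll lift and head for the hub, rotating on the way.

>>> jog_arm([
  {"offset":[0,0,-2],"dr":[0,0,0],"hand":1},
  {"offset":[0,0,-4],"dr":[0,0,0],"hand":1},
  {"offset":[0,0,-4],"dr":[0,0,0],"hand":1},
  {"offset":[0,0,-4],"dr":[0,0,0],"hand":1},
  {"offset":[0,0,-4],"dr":[0,0,0],"hand":1},
])

```text
t: 6.35
ee_pos: [0.4406, -0.1374, 0.2462]
ee_rot: [[0.483, -0.876, -0.0], [-0.876, -0.483, 0.0], [-0.0, 0.0, -1.0]]
contact_force: [1.5, 0.6, -0.9]
finger_gap: 0.024
grasp_force: 30.0
```

>>> jog_arm([
  {"offset":[0,0,0],"dr":[0,0,-8.1],"hand":1},
  {"offset":[0,0,0],"dr":[0,0,-8.1],"hand":1},
  {"offset":[0,0,0],"dr":[0,0,-8.1],"hand":1},
  {"offset":[0,0,0],"dr":[0,0,-8.1],"hand":1},
  {"offset":[0,0,0],"dr":[0,0,-8.1],"hand":1},
])

```text
t: 6.85
ee_pos: [0.4408, -0.1373, 0.2443]
ee_rot: [[0.938, -0.347, -0.0], [-0.347, -0.938, 0.0], [-0.001, -0.0, -1.0]]
contact_force: [-0.1, 0.7, -1.0]
finger_gap: 0.0239
grasp_force: 30.0
```

>>> jog_arm([
  {"offset":[0,0,0],"dr":[0,0,-8.1],"hand":1},
  {"offset":[0,0,0],"dr":[0,0,-8.1],"hand":1},
  {"offset":[0,0,0],"dr":[0,0,-8.1],"hand":1},
  {"offset":[0,0,0],"dr":[0,0,-8.1],"hand":1},
  {"offset":[0,0,0],"dr":[0,0,-8.1],"hand":1},
])

```text
t: 7.35
ee_pos: [0.4409, -0.1374, 0.2443]
ee_rot: [[0.938, 0.346, -0.0], [0.346, -0.938, 0.0], [-0.0, -0.0, -1.0]]
contact_force: [-0.1, -0.6, -1.2]
finger_gap: 0.0237
grasp_force: 30.0
```

```bash
python3 - <<'E'
from h import *
go([.56,.155,.25],110)
E
```

```text
t 7.3 P [ 0.4409 -0.1374  0.2443] yawY -69.8 j6 1.8 tilt [-0.03  0.01] F [-0.1 -0.6 -1.2] gap 0.0237
offset cm [ 21.28 -23.32  -0.57]
turn z [0.2]
```

>>> jog_arm([
  {"offset":[3,-3.3,0],"dr":[0,0,0],"hand":1},
  {"offset":[3,-3.3,0],"dr":[0,0,0],"hand":1},
  {"offset":[3,-3.3,0],"dr":[0,0,0],"hand":1},
  {"offset":[3,-3.3,0],"dr":[0,0,0],"hand":1},
  {"offset":[3,-3.3,0],"dr":[0,0,0],"hand":1},
])

```text
t: 7.85
ee_pos: [0.5262, 0.0705, 0.2444]
ee_rot: [[0.94, 0.34, -0.0], [0.34, -0.94, 0.0], [-0.0, -0.0, -1.0]]
contact_force: [0.2, -0.4, -0.0]
finger_gap: 0.0239
grasp_force: 30.0
```

>>> jog_arm([
  {"offset":[3,-3.3,0],"dr":[0,0,0],"hand":1},
  {"offset":[3,-3.3,0],"dr":[0,0,0],"hand":1},
  {"offset":[0,0,0],"dr":[0,0,0],"hand":1},
  {"offset":[0,0,0],"dr":[0,0,0],"hand":1},
  {"offset":[0,0,0],"dr":[0,0,0],"hand":1},
])

```text
t: 8.35
ee_pos: [0.5596, 0.1507, 0.2442]
ee_rot: [[0.94, 0.34, -0.001], [0.34, -0.94, -0.0], [-0.001, 0.0, -1.0]]
contact_force: [0.4, 0.4, -0.9]
finger_gap: 0.0235
grasp_force: 30.0
```

```bash
python3 - <<'E'
from h import *
p=snap('wrist'); save(p,'w5.png')
import pickle; pickle.dump(p,open('w5.pkl','wb'))
go(None)
for k,z in(('hub',0),('ridge_hub',.036),('unit_a',0),('ridge_a',.044),('shoe_a_back',.038)): print(k,*pts(p,k,z),sep='\n  ')
E
```

```text
t 8.4 P [0.5596 0.1505 0.2445] yawY -70.2 j6 1.32 tilt [-0.02 -0.01] F [ 0.2 -0.3 -0.7] gap 0.0242
hub
  (0.69, [308, 134], [0.6341, 0.1912, 0.0])
  (0.31, [197, 268], [0.4511, 0.2622, 0.0])
ridge_hub
  (0.61, [297, 131], [0.6325, 0.1998, 0.036])
unit_a
  (0.96, [588, 248], [0.6248, -0.1498, 0.0])
ridge_a
  (0.53, [596, 253], [0.6226, -0.1247, 0.044])
shoe_a_back
```

View pics/w5.png

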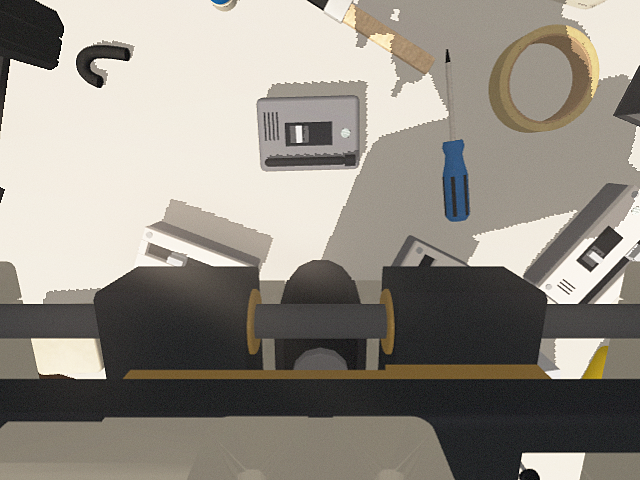

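The hub is square in view: corners about (258,98), (360,97), (357,168) and (261,168). Its vents are on the left, the ridge is at (297,133) and the lens at (345,133). I'll work out its pose.

```bash
cat >> h.py <<'E'
def face(p,c,z):
    "top-face corners (pixels, round the face, first edge along +x) -> centre, yaw of +x, sizes"
    w=world(p,c,z)[:,:2]; d=(w[1]-w[0]+w[2]-w[3])/2; e=(w[3]-w[0]+w[2]-w[1])/2
    a=np.arctan2(d[1],d[0]); return w.mean(0),a,(np.linalg.norm(d),np.linalg.norm(e))
def loc(c,a,x,y): return np.array(c)+[x*np.cos(a)-y*np.sin(a),x*np.sin(a)+y*np.cos(a)]
E
python3 - <<'E'
from h import *; import pickle
p=pickle.load(open('w5.pkl','rb'))
c,a,s=face(p,[(360,97),(258,98),(262,168),(358,167)],.03)
print(c,np.degrees(a),s)
print('ridge exp',loc(c,a,.009,0),'seen',world(p,[(297,133)],.036),world(p,[(345,133)],.03))
save(p,'w5c.png',(245,80,375,185),5)
go(np.r_[loc(c,a,.023,0),.15],np.degrees(a))
E
```

```text
[0.63467332 0.18853534] 110.37684296984976 (np.float64(0.09629901072171075), np.float64(0.06519184003780494))
ridge exp [0.63153958 0.19697215] seen [[0.63066586 0.19962438 0.036     ]] [[0.6466456  0.15612405 0.03      ]]
t 8.7 P [0.56   0.1506 0.2449] yawY -70.2 j6 1.32 tilt [0.03 0.02] F [-0.5  0.3 -1.1] gap 0.024
offset cm [ 8.29 -3.33  9.5 ]
turn z [-0.5]
```

View pics/w5c.png

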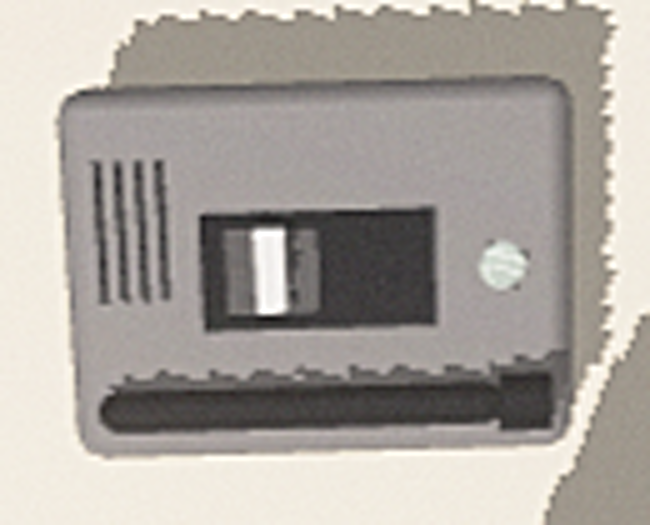

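The crop shows the ridge at (268,270), towards the vents, so the hub is off. The slot centre is at (319,270). I'll move to behind the ridge.

```bash
python3 - <<'E'
from h import *; import pickle
p=pickle.load(open('w5.pkl','rb'))
print(world(p,[(308.8,133.8)],.03),world(p,[(298.6,134)],.034))
go([.6258,.2125,.12],110.3)
E
```

```text
[[0.63399584 0.18901259 0.03      ]] [[0.63036285 0.19802131 0.034     ]]
t 8.7 P [0.56   0.1506 0.2449] yawY -70.2 j6 1.32 tilt [0.03 0.02] F [-0.5  0.3 -1.1] gap 0.024
offset cm [ 8.29 -3.59 12.5 ]
turn z [-0.5]
```

>>> jog_arm([
  {"offset":[2.1,-0.9,1.5],"dr":[0,0,-0.5],"hand":1},
  {"offset":[2.1,-0.9,2.5],"dr":[0,0,0],"hand":1},
  {"offset":[2.1,-0.9,2.5],"dr":[0,0,0],"hand":1},
  {"offset":[2.0,-0.9,3],"dr":[0,0,0],"hand":1},
  {"offset":[0,0,3],"dr":[0,0,0],"hand":1},
])

```text
t: 9.15
ee_pos: [0.6273, 0.2151, 0.1183]
ee_rot: [[0.937, 0.349, 0.001], [0.349, -0.937, 0.001], [0.001, 0.0, -1.0]]
contact_force: [0.4, 0.2, -1.6]
finger_gap: 0.0236
grasp_force: 30.0
```

```bash
python3 - <<'E'
from h import *
p=snap('side'); print(pix(p,[[.626,.212,.07]])); save(p,'s2.png',(300,150,430,250),5)
go([.6258,.2125,.0875],110.3)
E
```

```text
[[348.5383266  193.77504436]]
t 9.2 P [0.6233 0.213  0.1123] yawY -69.7 j6 1.3 tilt [-0.39 -0.16] F [-2.7 -1.8 -7.8] gap 0.0237
offset cm [0.23 0.13 2.48]
turn z [0.0]
```

View pics/s2.png

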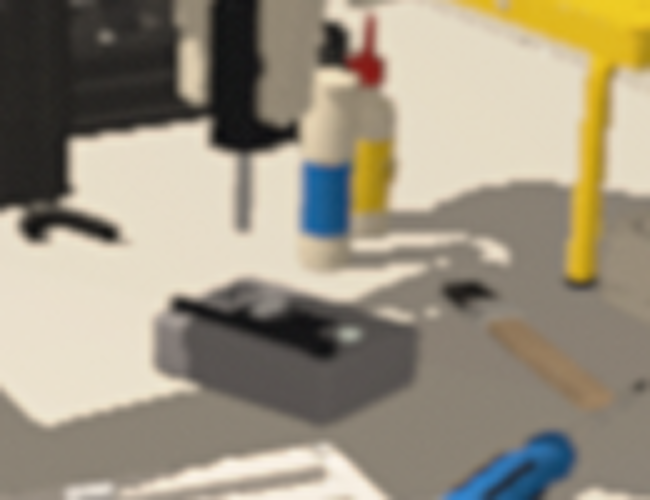

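The stylus hangs clear above the hub, with its tip at (243,230) in the crop and the ridge below it at about (265,300). The bottles are behind. I'll check that they clear the gripper.

>>> jog_arm([
  {"offset":[0.2,0.1,0],"dr":[0,0,0],"hand":1},
  {"offset":[0,0,0],"dr":[0,0,0],"hand":1},
])

```text
t: 9.4
ee_pos: [0.6287, 0.2134, 0.1213]
ee_rot: [[0.937, 0.348, 0.002], [0.348, -0.937, 0.0], [0.002, 0.0, -1.0]]
contact_force: [-0.1, 0.1, -0.3]
finger_gap: 0.0244
grasp_force: 30.0
```

```bash
python3 - <<'E'
from h import *
p=snap('side')
print('bottles',world(p,[(364,203),(373,196)],0).round(3))
go([.6258,.2125,.0875],110.3)
E
```

```text
bottles [[0.726 0.309 0.   ]
 [0.774 0.343 0.   ]]
t 9.4 P [0.6288 0.2136 0.1219] yawY -69.6 j6 1.31 tilt [0.16 0.07] F [-0.   0.2 -0.5] gap 0.0236
offset cm [-0.33 -0.    3.44]
turn z [0.1]
```

>>> jog_arm([
  {"offset":[-0.3,0,1.2],"dr":[0,0,0],"hand":1},
  {"offset":[0,0,1.2],"dr":[0,0,0],"hand":1},
  {"offset":[0,0,0.6],"dr":[0,0,0],"hand":1},
  {"offset":[0,0,0.4],"dr":[0,0,0],"hand":1},
  {"offset":[0,0,0],"dr":[0,0,0],"hand":1},
])

```text
t: 9.95
ee_pos: [0.6248, 0.2123, 0.0851]
ee_rot: [[0.937, 0.348, -0.0], [0.348, -0.937, -0.001], [-0.001, 0.0, -1.0]]
contact_force: [-1.0, 0.6, -0.8]
finger_gap: 0.0236
grasp_force: 30.0
```

```bash
python3 - <<'E'
from h import *
go([.6258,.2125,.0875],110.3)
E
```

```text
t 9.9 P [0.6248 0.2123 0.0851] yawY -69.6 j6 1.3 tilt [-0.03 -0.03] F [-1.   0.6 -0.8] gap 0.0236
offset cm [ 0.1   0.02 -0.24]
turn z [0.1]
```

>>> jog_arm([
  {"offset":[0.1,0.4,-0.15],"dr":[0,0,0],"hand":1},
  {"offset":[0,0.4,0],"dr":[0,0,0],"hand":1},
  {"offset":[0,0.4,0],"dr":[0,0,0],"hand":1},
  {"offset":[0,0.4,0],"dr":[0,0,0],"hand":1},
  {"offset":[0,0.4,0],"dr":[0,0,0],"hand":1},
])

```text
t: 10.45
ee_pos: [0.6331, 0.1938, 0.0873]
ee_rot: [[0.937, 0.348, 0.0], [0.348, -0.937, 0.0], [0.0, 0.0, -1.0]]
contact_force: [-0.8, -0.5, -1.2]
finger_gap: 0.0238
grasp_force: 30.0
```

```bash
python3 - <<'E'
from h import *
go(np.r_[loc([.634,.189],np.radians(110.3),.0,0),.087],110.3)
E
```

```text
t 10.4 P [0.6331 0.1938 0.0873] yawY -69.6 j6 1.34 tilt [0.02 0.01] F [-0.8 -0.5 -1.2] gap 0.0238
offset cm [-0.08  0.48  0.03]
turn z [0.1]
```

Force is low and the tip is past the snap point. I'll lift back, verify the hub, then look at the near logger.

>>> jog_arm([
  {"offset":[0,-0.3,-1],"dr":[0,0,0],"hand":1},
  {"offset":[0,0,-4],"dr":[0,0,0],"hand":1},
  {"offset":[0,0,-4],"dr":[0,0,0],"hand":1},
  {"offset":[-3,0,-3.5],"dr":[0,0,0],"hand":1},
  {"offset":[-4,0,-3.5],"dr":[0,0,0],"hand":1},
])

```text
t: 10.95
ee_pos: [0.5683, 0.1731, 0.2466]
ee_rot: [[0.937, 0.348, 0.0], [0.348, -0.937, -0.001], [0.0, 0.001, -1.0]]
contact_force: [-0.3, 1.2, -1.3]
finger_gap: 0.0237
grasp_force: 30.0
```

```bash
python3 - <<'E'
from h import *
p=snap('wrist'); save(p,'chk.png',(245,80,375,200),3)
for k,z in(('hub',0),('ridge_hub',.036)): print(k,*pts(p,k,z),sep='\n  ')
q=pix(p,[np.r_[loc([.634,.189],np.radians(110.3),s*.009,0),.036] for s in(1,-1)]); print(q)
g=p['color'].mean(2); 
for u in q: print(g[int(u[1])-3:int(u[1])+4,int(u[0])-6:int(u[0])+7].mean(0).round())
go([.38,.23,.25])
E
```

```text
hub
  (0.96, [322, 150], [0.6331, 0.1948, 0.0])
ridge_hub
  (0.74, [335, 150], [0.6369, 0.1826, 0.036])
[[318.65939207 150.81109043]
 [337.11688932 150.81660968]]
[65. 68. 65. 63. 66. 66. 65. 64. 63. 66. 66. 64. 64.]
[111.  99. 177. 248. 242. 238. 240. 244. 206.  70.  98. 114. 115.]
t 11.1 P [0.5681 0.1732 0.2495] yawY -69.6 j6 1.3 tilt [0.33 0.19] F [-0.9 -0.3 -0.8] gap 0.0238
offset cm [-15.65 -11.88  -0.14]
```

The hub is on: the bright ridge now sits at the lens-side position. Next is the near logger.

>>> jog_arm([
  {"offset":[-3.1,-2.4,0],"dr":[0,0,0],"hand":1},
  {"offset":[-3.1,-2.4,0],"dr":[0,0,0],"hand":1},
  {"offset":[-3.1,-2.4,0],"dr":[0,0,0],"hand":1},
  {"offset":[-3.1,-2.4,0],"dr":[0,0,0],"hand":1},
  {"offset":[-3.1,-2.4,0],"dr":[0,0,0],"hand":1},
])

```text
t: 11.6
ee_pos: [0.3799, 0.2318, 0.2443]
ee_rot: [[0.938, 0.348, -0.001], [0.348, -0.938, -0.001], [-0.001, 0.001, -1.0]]
contact_force: [-0.8, 1.3, 0.6]
finger_gap: 0.024
grasp_force: 30.0
```

>>> jog_arm([
  {"offset":[0,0,0],"dr":[0,0,0],"hand":1},
  {"offset":[0,0,0],"dr":[0,0,0],"hand":1},
])

```text
t: 11.8
ee_pos: [0.3808, 0.2324, 0.2451]
ee_rot: [[0.937, 0.351, 0.0], [0.351, -0.937, -0.0], [0.0, 0.0, -1.0]]
contact_force: [0.3, -0.4, 0.0]
finger_gap: 0.0238
grasp_force: 30.0
```

```bash
python3 - <<'E'
from h import *; import pickle
p=snap('wrist'); save(p,'w6.png'); pickle.dump(p,open('w6.pkl','wb'))
for k,z in(('unit_a',0),('ridge_a',.044),('shoe_a_back',.038)): print(k,*pts(p,k,z),sep='\n  ')
go(None)
E
```

```text
unit_a
  (0.83, [323, 142], [0.4536, 0.2555, 0.0])
  (0.8, [537, 185], [0.4928, 0.0207, 0.0])
ridge_a
  (0.88, [318, 166], [0.4298, 0.2521, 0.044])
  (0.59, [585, 190], [0.4997, 0.0008, 0.044])
shoe_a_back
  (0.67, [522, 215], [0.4563, 0.0425, 0.038])
t 12.0 P [0.3819 0.2315 0.2445] yawY -69.7 j6 0.94 tilt [-0.03 -0.06] F [-0.8  0.7 -1. ] gap 0.0239
```

View pics/w6.png

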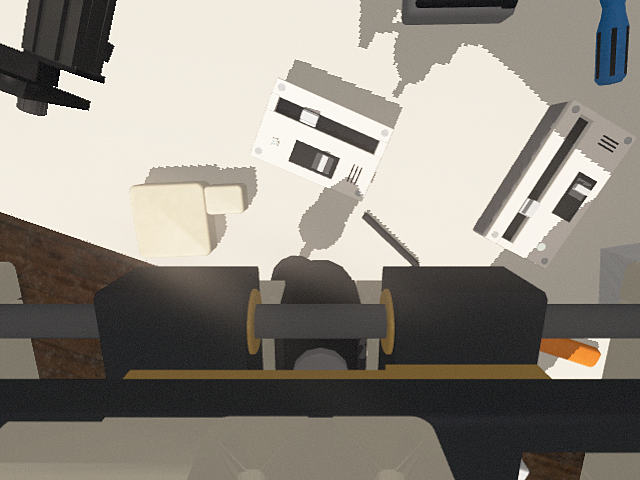

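The view shows the small logger with corners near (278,78), (400,125), (362,198) and (250,158): shoe at (310,117), ridge at (322,162), vents at (355,175). The middle logger has corners near (572,100), (634,138), (548,266) and (474,230), with its shoe at (530,207). I'll write an edge-fit so I don't need more pictures.

```bash
cat >> h.py <<'E'
from scipy.optimize import minimize
def model(L):
    S=[];h=L/2
    for x0,x1,y0,y1 in((-h,h,-.038,.038),(-h+.008,h-.008,.009,.023)):
        n=60
        for t in np.linspace(.04,.96,n): S+= [(x0+(x1-x0)*t,y0),(x0+(x1-x0)*t,y1)]
        for t in np.linspace(.1,.9,n//3): S+=[(x0,y0+(y1-y0)*t),(x1,y0+(y1-y0)*t)]
    return np.array(S)
def fit(p,L,x,y,deg):
    g=cv2.GaussianBlur(cv2.cvtColor(p['color'],cv2.COLOR_RGB2GRAY),(3,3),0)
    e=cv2.Canny(g,40,100); e[265:]=0
    D=np.minimum(cv2.distanceTransform(255-e,cv2.DIST_L2,5),8); M=model(L)
    def cost(v):
        a=v[2];X=np.c_[v[0]+M[:,0]*np.cos(a)-M[:,1]*np.sin(a),v[1]+M[:,0]*np.sin(a)+M[:,1]*np.cos(a),np.full(len(M),.038)]
        q=pix(p,X); ok=(q[:,0]>1)&(q[:,0]<638)&(q[:,1]>1)&(q[:,1]<(262 if p['name']=='wrist' else 478))
        if ok.sum()<60: return 9
        return cv2.remap(D,q[ok].astype(np.float32).reshape(-1,1,2),None,cv2.INTER_LINEAR).mean()
    best=None
    for dx in(-.006,0,.006):
        for dy in(-.006,0,.006):
            for da in(-4,0,4):
                v0=np.array([x+dx,y+dy,np.radians(deg+da)])
                s=minimize(cost,v0,method='Nelder-Mead',options=dict(initial_simplex=v0+np.array([[0,0,0],[.004,0,0],[0,.004,0],[0,0,.05]]),maxiter=80))
                if best is None or s.fun<best.fun: best=s
    v=best.x; return v[:2],v[2],best.fun
def prof(p,c,a,L,y,z,w=.004):
    "brightness along the unit's x at unit y; x in mm"
    xs=np.arange(-L/2+.004,L/2-.003,.002); g=cv2.cvtColor(p['color'],cv2.COLOR_RGB2GRAY).astype(np.float32)
    o=[]
    for x in xs:
        q=pix(p,[np.r_[loc(c,a,x,y+d),z] for d in(-w,0,w)]).astype(np.float32)
        o.append(cv2.remap(g,q.reshape(-1,1,2),None,cv2.INTER_LINEAR).mean())
    return list(zip((xs*1000).round().astype(int).tolist(),np.array(o).round().astype(int).tolist()))
E
python3 - <<'E'
from h import *; import pickle
p=pickle.load(open('w6.pkl','rb'))
for C in([(250,158),(362,198),(400,125),(278,78)],[(548,266),(634,138),(572,100),(474,230)]):
    c,a,s=face(p,C,.038); print('hand',c.round(4),np.degrees(a).round(1),np.round(s,4))
    for L in(.12,.135,.15):
        c2,a2,f=fit(p,L,*c,np.degrees(a)); print(L,c2.round(4),np.degrees(a2).round(1),round(f,2))
        if f<1.6: print('shoe',*[f'{x}:{b}' for x,b in prof(p,c2,a2,L,.016,.0455)]); print('ridge',*[f'{x}:{b}' for x,b in prof(p,c2,a2,L,-.018,.042)])
E
```

```text
hand [0.4533 0.2563] -89.2 [0.1192 0.0773]
0.12 [0.4516 0.2576] -92.1 1.57
shoe -56:248 -54:249 -52:251 -50:90 -48:60 -46:58 -44:60 -42:60 -40:61 -38:62 -36:59 -34:63 -32:64 -30:60 -28:58 -26:206 -24:222 -22:223 -20:221 -18:222 -16:219 -14:220 -12:218 -10:61 -8:67 -6:67 -4:66 -2:67 0:68 2:68 4:67 6:69 8:71 10:70 12:67 14:70 16:68 18:71 20:67 22:70 24:71 26:70 28:71 30:71 32:71 34:71 36:73 38:74 40:72 42:74 44:74 46:75 48:68 50:169 52:252 54:247 56:247
ridge -56:248 -54:248 -52:248 -50:248 -48:248 -46:249 -44:235 -42:240 -40:236 -38:227 -36:249 -34:248 -32:247 -30:248 -28:248 -26:248 -24:253 -22:62 -20:77 -18:76 -16:77 -14:78 -12:76 -10:77 -8:76 -6:78 -4:78 -2:75 0:108 2:120 4:112 6:212 8:239 10:240 12:114 14:119 16:119 18:79 20:73 22:156 24:251 26:247 28:247 30:247 32:249 34:229 36:201 38:180 40:192 42:204 44:184 46:214 48:249 50:247 52:247 54:247 56:248
0.135 [0.4517 0.2585] -92.2 2.38
0.15 [0.4511 0.2425] -92.1 2.97
hand [0.4933 0.0254] -8.8 [0.1449 0.0819]
0.12 [0.4839 0.0377] -7.2 1.33
shoe -56:210 -54:224 -52:223 -50:224 -48:227 -46:220 -44:218 -42:223 -40:217 -38:218 -36:217 -3
[... 2136 characters left out ...]
187 27:190 29:191 31:187 33:189 35:190 37:186 39:179 41:133 43:127 45:127 47:125 49:128 51:124 53:127 55:126 57:122 59:122 61:125 63:139 65:147 67:150 69:156 71:162
ridge -71:245 -69:245 -67:245 -65:246 -63:245 -61:245 -59:245 -57:245 -55:245 -53:245 -51:245 -49:245 -47:245 -45:246 -43:245 -41:245 -39:245 -37:245 -35:245 -33:245 -31:245 -29:245 -27:245 -25:245 -23:235 -21:183 -19:186 -17:186 -15:185 -13:184 -11:185 -9:187 -7:186 -5:186 -3:186 -1:186 1:184 3:184 5:185 7:184 9:184 11:185 13:185 15:185 17:185 19:186 21:185 23:225 25:246 27:245 29:245 31:245 33:245 35:247 37:222 39:160 41:163 43:164 45:163 47:164 49:163 51:161 53:130 55:163 57:127 59:165 61:131 63:166 65:162 67:162 69:161 71:160
```

Unit c fits well: centre (0.452, 0.258), yaw −92°, and slot ends and ridge where the model expects them. The shoe's rear is at about −27 mm. I'll turn and position above the slot behind the shoe.

>>> jog_arm([
  {"offset":[0,0,0],"dr":[0,0,7.5],"hand":1},
  {"offset":[0,0,0],"dr":[0,0,7.5],"hand":1},
  {"offset":[0,0,0],"dr":[0,0,7.4],"hand":1},
  {"offset":[0,0,0],"dr":[0,0,0],"hand":1},
])

```text
t: 12.4
ee_pos: [0.3819, 0.2314, 0.2446]
ee_rot: [[0.999, -0.039, -0.001], [-0.039, -0.999, -0.001], [-0.001, 0.001, -1.0]]
contact_force: [-0.3, 0.1, -1.0]
finger_gap: 0.0241
grasp_force: 30.0
```

```bash
python3 - <<'E'
from h import *; import pickle
pickle.dump((np.array([.4516,.2576]),np.radians(-92.1)),open('uc.pkl','wb'))
c,a=pickle.load(open('uc.pkl','rb'))
go(np.r_[loc(c,a,-.038,.016),.12],-92.1)
E
```

```text
t 12.4 P [0.3819 0.2314 0.2446] yawY -92.2 j6 0.54 tilt [-0.03 -0.06] F [-0.3  0.1 -1. ] gap 0.0241
offset cm [ 8.46 -6.71 12.45]
turn z [-0.1]
```

>>> jog_arm([
  {"offset":[2.1,-1.7,1.5],"dr":[0,0,0],"hand":1},
  {"offset":[2.1,-1.7,2.5],"dr":[0,0,0],"hand":1},
  {"offset":[2.1,-1.7,3],"dr":[0,0,0],"hand":1},
  {"offset":[2.1,-1.6,3],"dr":[0,0,0],"hand":1},
  {"offset":[0,0,2.0],"dr":[0,0,0],"hand":1},
])

```text
t: 12.9
ee_pos: [0.4697, 0.2964, 0.1218]
ee_rot: [[0.999, -0.032, -0.001], [-0.032, -0.999, -0.002], [-0.001, 0.002, -1.0]]
contact_force: [-1.1, -0.7, -2.0]
finger_gap: 0.0237
grasp_force: 30.0
```

>>> jog_arm([
  {"offset":[0,0,0],"dr":[0,0,0],"hand":1},
  {"offset":[0,0,0],"dr":[0,0,0],"hand":1},
])

```text
t: 13.1
ee_pos: [0.4679, 0.2953, 0.1249]
ee_rot: [[0.999, -0.034, -0.001], [-0.034, -0.999, -0.001], [-0.001, 0.001, -1.0]]
contact_force: [0.1, -0.0, -0.6]
finger_gap: 0.0239
grasp_force: 30.0
```

```bash
python3 - <<'E'
from h import *; import pickle
c,a=pickle.load(open('uc.pkl','rb'))
go(np.r_[loc(c,a,-.038,.016),.0875],-92.1)
go(np.r_[loc(c,a,-.038,.016),.0875],-92.1)
p=snap('scene'); c2,a2,f=fit(p,.12,*c,-92.1); print(c2,np.degrees(a2),f)
E
```

```text
t 13.1 P [0.4679 0.2953 0.1249] yawY -91.9 j6 0.62 tilt [-0.04 -0.08] F [ 0.1 -0.  -0.6] gap 0.0239
offset cm [0.12 0.02 3.74]
turn z [0.2]
t 13.1 P [0.4679 0.2953 0.1249] yawY -91.9 j6 0.62 tilt [-0.04 -0.08] F [ 0.1 -0.  -0.6] gap 0.0239
offset cm [0.12 0.02 3.74]
turn z [0.2]
[0.44850132 0.24590063] -92.39459950937598 0.8218286633491516
```

```bash
python3 - <<'E'
from h import *; import pickle
c,a=pickle.load(open('uc.pkl','rb'))
p=snap('side')
print(*pts(p,'ridge_c',.044),*pts(p,'unit_c',0),sep='\n')
for k in((c,a),([.4485,.2459],a)):
    print(*[f'{x}:{b}' for x,b in prof(p,*k,.12,-.018,.04)][::2])
print(fit(p,.12,*c,-92.1))
E
```

```text
(0.5, [262, 212], [0.4395, 0.2593, 0.044])
(0.44, [446, 273], [0.6128, -0.1352, 0.044])
(0.42, [342, 254], [0.4945, 0.0009, 0.044])
(0.36, [455, 301], [0.5692, -0.208, 0.044])
(0.85, [271, 231], [0.4546, 0.2466, 0.0])
(0.7, [456, 302], [0.6195, -0.1585, 0.0])
-56:230 -52:233 -48:234 -44:230 -40:225 -36:225 -32:227 -28:222 -24:192 -20:142 -16:91 -12:72 -8:101 -4:138 0:158 4:152 8:132 12:106 16:90 20:110 24:161 28:209 32:226 36:210 40:173 44:152 48:172 52:212 56:232
-56:233 -52:229 -48:228 -44:228 -40:223 -36:195 -32:149 -28:99 -24:78 -20:96 -16:125 -12:150 -8:147 -4:132 0:111 4:96 8:113 12:158 16:206 20:222 24:208 28:169 32:145 36:158 40:200 44:227 48:227 52:201 56:170
(array([0.43688739, 0.24835851]), np.float64(-1.7038555725223203), np.float64(1.0573773384094238))
```

The side view's recess profile agrees with the wrist pose. I'll descend into the slot.

>>> jog_arm([
  {"offset":[0.1,0,1.3],"dr":[0,0,0],"hand":1},
  {"offset":[0,0,1.2],"dr":[0,0,0],"hand":1},
  {"offset":[0,0,0.7],"dr":[0,0,0],"hand":1},
  {"offset":[0,0,0.5],"dr":[0,0,0],"hand":1},
  {"offset":[0,0,0],"dr":[0,0,0],"hand":1},
])

```text
t: 13.8
ee_pos: [0.4681, 0.2953, 0.0869]
ee_rot: [[0.999, -0.035, -0.001], [-0.035, -0.999, -0.001], [-0.001, 0.002, -1.0]]
contact_force: [0.3, 0.1, -0.1]
finger_gap: 0.0237
grasp_force: 30.0
```

```bash
python3 - <<'E'
from h import *; import pickle
c,a=pickle.load(open('uc.pkl','rb'))
go(np.r_[loc(c,a,-.038,.016),.0875],-92.1)
E
```

```text
t 13.8 P [0.4681 0.2953 0.0869] yawY -92.0 j6 0.62 tilt [-0.07 -0.08] F [ 0.3  0.1 -0.1] gap 0.0237
offset cm [ 0.09  0.03 -0.06]
turn z [0.1]
```

>>> jog_arm([
  {"offset":[0,0.2,0],"dr":[0,0,0],"hand":1},
  {"offset":[0,0.2,0],"dr":[0,0,0],"hand":1},
  {"offset":[0,0.2,0],"dr":[0,0,0],"hand":1},
  {"offset":[0,0.25,0],"dr":[0,0,0],"hand":1},
  {"offset":[0,0.25,0],"dr":[0,0,0],"hand":1},
])

```text
t: 14.3
ee_pos: [0.4683, 0.285, 0.0883]
ee_rot: [[0.999, -0.035, 0.001], [-0.035, -0.999, 0.001], [0.001, -0.001, -1.0]]
contact_force: [-0.5, 1.3, -0.0]
finger_gap: 0.0238
grasp_force: 30.0
```

>>> jog_arm([
  {"offset":[0,0.25,0],"dr":[0,0,0],"hand":1},
  {"offset":[0,0.25,0],"dr":[0,0,0],"hand":1},
  {"offset":[0,0.25,0],"dr":[0,0,0],"hand":1},
  {"offset":[0,0.25,0],"dr":[0,0,0],"hand":1},
  {"offset":[0,0.25,0],"dr":[0,0,0],"hand":1},
])

```text
t: 14.8
ee_pos: [0.4679, 0.2722, 0.0881]
ee_rot: [[0.999, -0.035, 0.0], [-0.035, -0.999, 0.0], [0.0, -0.0, -1.0]]
contact_force: [0.6, 1.3, -0.2]
finger_gap: 0.024
grasp_force: 30.0
```

>>> jog_arm([
  {"offset":[0,0.25,0],"dr":[0,0,0],"hand":1},
  {"offset":[0,0.25,0],"dr":[0,0,0],"hand":1},
  {"offset":[0,0.25,0],"dr":[0,0,0],"hand":1},
  {"offset":[0,0.25,0],"dr":[0,0,0],"hand":1},
  {"offset":[0,0.25,0],"dr":[0,0,0],"hand":1},
])

```text
t: 15.3
ee_pos: [0.4673, 0.2596, 0.088]
ee_rot: [[0.999, -0.035, 0.0], [-0.035, -0.999, -0.0], [0.0, -0.0, -1.0]]
contact_force: [0.5, 0.5, -0.5]
finger_gap: 0.0237
grasp_force: 30.0
```

```bash
python3 - <<'E'
from h import *; import pickle
c,a=pickle.load(open('uc.pkl','rb'))
go(np.r_[loc(c,a,.031,.016),.087],-92.1)
E
```

```text
t 15.3 P [0.4673 0.2596 0.088 ] yawY -92.0 j6 0.66 tilt [ 0. -0.] F [ 0.5  0.5 -0.5] gap 0.0237
offset cm [0.03 3.36 0.1 ]
turn z [0.1]
```

The reaction is about 1.3 N, so the shoe is moving. I'll continue to the end.

>>> jog_arm([
  {"offset":[0,0.25,0],"dr":[0,0,0],"hand":1},
  {"offset":[0,0.25,0],"dr":[0,0,0],"hand":1},
  {"offset":[0,0.25,0],"dr":[0,0,0],"hand":1},
  {"offset":[0,0.25,0],"dr":[0,0,0],"hand":1},
  {"offset":[0,0.25,0],"dr":[0,0,0],"hand":1},
])

```text
t: 15.8
ee_pos: [0.4669, 0.2472, 0.088]
ee_rot: [[0.999, -0.035, 0.0], [-0.035, -0.999, 0.0], [0.0, -0.0, -1.0]]
contact_force: [1.0, 1.9, -1.0]
finger_gap: 0.0241
grasp_force: 30.0
```

>>> jog_arm([
  {"offset":[0,0.25,0],"dr":[0,0,0],"hand":1},
  {"offset":[0,0.25,0],"dr":[0,0,0],"hand":1},
  {"offset":[0,0.25,0],"dr":[0,0,0],"hand":1},
  {"offset":[0,0.25,0],"dr":[0,0,0],"hand":1},
  {"offset":[0,0.25,0],"dr":[0,0,0],"hand":1},
])

```text
t: 16.3
ee_pos: [0.4664, 0.2346, 0.088]
ee_rot: [[0.999, -0.035, 0.0], [-0.035, -0.999, -0.0], [0.0, 0.0, -1.0]]
contact_force: [0.4, 2.2, -0.9]
finger_gap: 0.0236
grasp_force: 30.0
```

>>> jog_arm([
  {"offset":[0,0.2,0],"dr":[0,0,0],"hand":1},
  {"offset":[0,0.2,0],"dr":[0,0,0],"hand":1},
  {"offset":[0,0.2,0],"dr":[0,0,0],"hand":1},
  {"offset":[0,0.2,0],"dr":[0,0,0],"hand":1},
  {"offset":[0,0,0],"dr":[0,0,0],"hand":1},
])

```text
t: 16.8
ee_pos: [0.4659, 0.2265, 0.0879]
ee_rot: [[0.999, -0.035, -0.0], [-0.035, -0.999, -0.0], [-0.0, 0.0, -1.0]]
contact_force: [0.2, 0.7, -0.7]
finger_gap: 0.0239
grasp_force: 30.0
```

```bash
python3 - <<'E'
from h import *; import pickle
c,a=pickle.load(open('uc.pkl','rb'))
go(np.r_[loc(c,a,.032,.016),.087],-92.1)
for i in range(3): r.snapshot('side');print(np.round(r.get_state()['contact_force'],1))
E
```

```text
t 16.8 P [0.4659 0.2265 0.0879] yawY -92.0 j6 0.7 tilt [-0.02 -0.02] F [ 0.2  0.7 -0.7] gap 0.0239
offset cm [0.05 0.14 0.09]
turn z [0.1]
[ 0.9 -0.5 -0.3]
[ 1.   0.2 -1.2]
[-0.1 -0.1 -0.9]
```

>>> jog_arm([
  {"offset":[0,0.15,0],"dr":[0,0,0],"hand":1},
  {"offset":[0,0.1,0],"dr":[0,0,0],"hand":1},
  {"offset":[0,0,0],"dr":[0,0,0],"hand":1},
])

```text
t: 17.25
ee_pos: [0.466, 0.2248, 0.0879]
ee_rot: [[0.999, -0.035, 0.0], [-0.035, -0.999, 0.001], [0.0, -0.001, -1.0]]
contact_force: [-1.4, 4.1, -2.7]
finger_gap: 0.024
grasp_force: 30.0
```

>>> jog_arm([
  {"offset":[0,-0.3,0],"dr":[0,0,0],"hand":1},
  {"offset":[0,0,-3],"dr":[0,0,0],"hand":1},
  {"offset":[0,0,-4],"dr":[0,0,0],"hand":1},
  {"offset":[-3,0,-4],"dr":[0,0,0],"hand":1},
  {"offset":[-3,0,-4],"dr":[0,0,0],"hand":1},
])

```text
t: 17.75
ee_pos: [0.4056, 0.2284, 0.239]
ee_rot: [[0.999, -0.037, -0.001], [-0.037, -0.999, -0.002], [-0.001, 0.002, -1.0]]
contact_force: [-0.7, 1.6, -0.2]
finger_gap: 0.0237
grasp_force: 30.0
```

>>> jog_arm([
  {"offset":[-2.5,0,0],"dr":[0,0,0],"hand":1},
  {"offset":[0,0,0],"dr":[0,0,0],"hand":1},
  {"offset":[0,0,0],"dr":[0,0,0],"hand":1},
])

```text
t: 18.05
ee_pos: [0.3809, 0.2301, 0.2384]
ee_rot: [[0.999, -0.034, 0.001], [-0.034, -0.999, 0.0], [0.001, -0.0, -1.0]]
contact_force: [0.4, -0.2, -0.7]
finger_gap: 0.0239
grasp_force: 30.0
```

```bash
python3 - <<'E'
from h import *; import pickle
c,a=pickle.load(open('uc.pkl','rb'))
p=snap('wrist'); c,a,f=fit(p,.12,*c,np.degrees(a)); print(c,np.degrees(a),f); pickle.dump((c,a),open('uc.pkl','wb'))
print('shoe',*[f'{x}:{b}' for x,b in prof(p,c,a,.12,.016,.0455)]);print('ridge',*[f'{x}:{b}' for x,b in prof(p,c,a,.12,-.018,.042)])
go(np.r_[loc(c,a,.023,-.018),.12],np.degrees(a))
E
```

```text
[0.45129236 0.25696397] -93.00512392517788 2.1348233222961426
shoe -56:248 -54:248 -52:252 -50:147 -48:62 -46:65 -44:63 -42:63 -40:64 -38:63 -36:65 -34:63 -32:64 -30:63 -28:63 -26:66 -24:65 -22:64 -20:63 -18:65 -16:65 -14:64 -12:63 -10:65 -8:64 -6:65 -4:65 -2:67 0:68 2:67 4:67 6:66 8:68 10:67 12:66 14:67 16:68 18:67 20:67 22:69 24:67 26:68 28:67 30:69 32:67 34:65 36:212 38:231 40:232 42:234 44:228 46:228 48:228 50:226 52:247 54:248 56:248
ridge -56:247 -54:247 -52:247 -50:247 -48:247 -46:248 -44:226 -42:240 -40:230 -38:234 -36:243 -34:248 -32:248 -30:247 -28:247 -26:247 -24:252 -22:91 -20:76 -18:77 -16:78 -14:77 -12:78 -10:76 -8:77 -6:77 -4:77 -2:75 0:100 2:119 4:111 6:215 8:239 10:241 12:115 14:118 16:119 18:90 20:75 22:126 24:251 26:247 28:247 30:247 32:248 34:238 36:220 38:138 40:221 42:157 44:214 46:182 48:239 50:249 52:248 54:248 56:248
t 18.1 P [0.3812 0.23   0.2379] yawY -92.0 j6 0.55 tilt [ 0.   -0.04] F [ 0.6  0.9 -0.8] gap 0.0239
offset cm [ 5.07 -0.67 11.79]
turn z [1.0]
```

The shoe is closed (rear at 36 mm) and the unit has stayed put. Now its switch.

>>> jog_arm([
  {"offset":[1.3,-0.2,2],"dr":[0,0,1],"hand":1},
  {"offset":[1.3,-0.2,3],"dr":[0,0,0],"hand":1},
  {"offset":[1.3,-0.2,3],"dr":[0,0,0],"hand":1},
  {"offset":[1.2,-0.1,3],"dr":[0,0,0],"hand":1},
  {"offset":[0,0,0.8],"dr":[0,0,0],"hand":1},
])

```text
t: 18.6
ee_pos: [0.4324, 0.2328, 0.1158]
ee_rot: [[0.998, -0.055, -0.005], [-0.055, -0.998, -0.006], [-0.004, 0.006, -1.0]]
contact_force: [0.2, -0.3, -0.5]
finger_gap: 0.0238
grasp_force: 30.0
```

>>> jog_arm([
  {"offset":[0,0,0],"dr":[0,0,0],"hand":1},
  {"offset":[0,0,0],"dr":[0,0,0],"hand":1},
])

```text
t: 18.8
ee_pos: [0.4328, 0.2349, 0.1205]
ee_rot: [[0.999, -0.053, 0.0], [-0.053, -0.999, -0.0], [0.0, 0.0, -1.0]]
contact_force: [0.3, -0.1, -0.9]
finger_gap: 0.0235
grasp_force: 30.0
```

```bash
python3 - <<'E'
from h import *; import pickle
c,a=pickle.load(open('uc.pkl','rb'))
go(np.r_[loc(c,a,.023,-.018),.095],np.degrees(a))
E
```

```text
t 18.8 P [0.4328 0.2349 0.1205] yawY -93.0 j6 0.62 tilt [ 0.01 -0.03] F [ 0.3 -0.1 -0.9] gap 0.0235
offset cm [-0.07 -0.    2.55]
turn z [-0.0]
```

>>> jog_arm([
  {"offset":[-0.05,0,1.2],"dr":[0,0,0],"hand":1},
  {"offset":[0,0,0.9],"dr":[0,0,0],"hand":1},
  {"offset":[0,0,0.4],"dr":[0,0,0],"hand":1},
  {"offset":[0,0,0],"dr":[0,0,0],"hand":1},
])

```text
t: 19.2
ee_pos: [0.4315, 0.2346, 0.0945]
ee_rot: [[0.999, -0.052, -0.001], [-0.052, -0.999, -0.001], [-0.001, 0.001, -1.0]]
contact_force: [-0.3, -0.2, -0.8]
finger_gap: 0.0239
grasp_force: 30.0
```

>>> jog_arm([
  {"offset":[0,-0.3,0],"dr":[0,0,0],"hand":1},
  {"offset":[0,-0.3,0],"dr":[0,0,0],"hand":1},
  {"offset":[0,-0.25,0],"dr":[0,0,0],"hand":1},
  {"offset":[0,-0.25,0],"dr":[0,0,0],"hand":1},
  {"offset":[0,-0.25,0],"dr":[0,0,0],"hand":1},
])

```text
t: 19.7
ee_pos: [0.4326, 0.2482, 0.095]
ee_rot: [[0.999, -0.053, -0.0], [-0.053, -0.999, -0.001], [-0.0, 0.001, -1.0]]
contact_force: [0.1, -1.7, 0.8]
finger_gap: 0.0242
grasp_force: 30.0
```

>>> jog_arm([
  {"offset":[0,-0.25,0],"dr":[0,0,0],"hand":1},
  {"offset":[0,-0.2,0],"dr":[0,0,0],"hand":1},
  {"offset":[0,-0.2,0],"dr":[0,0,0],"hand":1},
  {"offset":[0,0,0],"dr":[0,0,0],"hand":1},
])

```text
t: 20.1
ee_pos: [0.4332, 0.2555, 0.095]
ee_rot: [[0.999, -0.052, 0.0], [-0.052, -0.999, 0.001], [0.0, -0.001, -1.0]]
contact_force: [-0.3, 0.0, -2.1]
finger_gap: 0.0238
grasp_force: 30.0
```

```bash
python3 - <<'E'
from h import *; import pickle
c,a=pickle.load(open('uc.pkl','rb'))
go(np.r_[loc(c,a,.003,-.018),.095],np.degrees(a))
E
```

```text
t 20.1 P [0.4332 0.2555 0.095 ] yawY -93.0 j6 0.59 tilt [0.02 0.04] F [-0.3  0.  -2.1] gap 0.0238
offset cm [-0.    0.06  0.  ]
turn z [0.0]
```

>>> jog_arm([
  {"offset":[0,0.1,-2],"dr":[0,0,0],"hand":1},
  {"offset":[0,0,-4],"dr":[0,0,0],"hand":1},
  {"offset":[-2,0,-4],"dr":[0,0,0],"hand":1},
  {"offset":[-3,0,-4],"dr":[0,0,0],"hand":1},
  {"offset":[0,0,0],"dr":[0,0,0],"hand":1},
])

```text
t: 20.6
ee_pos: [0.3831, 0.2584, 0.2409]
ee_rot: [[0.999, -0.051, 0.006], [-0.051, -0.999, 0.008], [0.006, -0.009, -1.0]]
contact_force: [1.2, 0.8, -0.8]
finger_gap: 0.0238
grasp_force: 30.0
```

```bash
python3 - <<'E'
from h import *; import pickle
c,a=pickle.load(open('uc.pkl','rb'))
p=snap('wrist'); c,a,f=fit(p,.12,*c,np.degrees(a)); print(c,np.degrees(a),f); pickle.dump((c,a),open('uc.pkl','wb'))
print('shoe',*[f'{x}:{b}' for x,b in prof(p,c,a,.12,.016,.0455)][::2]);print('ridge',*[f'{x}:{b}' for x,b in prof(p,c,a,.12,-.018,.042)])
go([.49,.11,.25],173)
E
```

```text
[0.45123163 0.25713908] -92.99492973208439 2.327241897583008
shoe -56:248 -52:252 -48:64 -44:67 -40:67 -36:68 -32:65 -28:68 -24:68 -20:70 -16:68 -12:70 -8:71 -4:69 0:72 4:71 8:71 12:69 16:72 20:71 24:71 28:71 32:72 36:221 40:233 44:234 48:233 52:245 56:248
ridge -56:248 -54:248 -52:248 -50:247 -48:248 -46:249 -44:222 -42:238 -40:234 -38:234 -36:249 -34:248 -32:248 -30:248 -28:248 -26:248 -24:254 -22:63 -20:78 -18:97 -16:121 -14:113 -12:200 -10:241 -8:242 -6:113 -4:120 -2:121 0:91 2:78 4:78 6:79 8:79 10:78 12:79 14:80 16:79 18:79 20:76 22:128 24:253 26:248 28:247 30:248 32:249 34:232 36:216 38:165 40:215 42:173 44:197 46:198 48:250 50:248 52:248 54:248 56:248
t 20.6 P [0.383  0.2579 0.2382] yawY -92.9 j6 0.5 tilt [0.22 0.35] F [ 0.7  0.6 -1.7] gap 0.0237
offset cm [11.44 14.22 -1.23]
turn z [-85.9]
```

Unit c is on (ridge at −9 mm). I'll move on to the middle logger.

>>> jog_arm([
  {"offset":[2.9,3.6,-0.3],"dr":[0,0,0],"hand":1},
  {"offset":[2.9,3.6,-0.3],"dr":[0,0,0],"hand":1},
  {"offset":[2.9,3.6,0],"dr":[0,0,0],"hand":1},
  {"offset":[2.8,3.4,0],"dr":[0,0,0],"hand":1},
  {"offset":[0,0,0],"dr":[0,0,8.5],"hand":1},
])

```text
t: 21.15
ee_pos: [0.4922, 0.1048, 0.2394]
ee_rot: [[0.98, -0.201, -0.002], [-0.201, -0.98, -0.002], [-0.002, 0.002, -1.0]]
contact_force: [0.1, 0.2, -1.5]
finger_gap: 0.0241
grasp_force: 30.0
```

>>> jog_arm([
  {"offset":[0,0,0],"dr":[0,0,8.5],"hand":1},
  {"offset":[0,0,0],"dr":[0,0,8.5],"hand":1},
  {"offset":[0,0,0],"dr":[0,0,8.5],"hand":1},
  {"offset":[0,0,0],"dr":[0,0,8.5],"hand":1},
  {"offset":[0,0,0],"dr":[0,0,8.5],"hand":1},
])

```text
t: 21.65
ee_pos: [0.4903, 0.1083, 0.2397]
ee_rot: [[0.582, -0.813, -0.002], [-0.813, -0.582, -0.001], [-0.0, 0.002, -1.0]]
contact_force: [-0.3, 0.3, -1.1]
finger_gap: 0.0237
grasp_force: 30.0
```

>>> jog_arm([
  {"offset":[0,0,0],"dr":[0,0,8.5],"hand":1},
  {"offset":[0,0,0],"dr":[0,0,8.5],"hand":1},
  {"offset":[0,0,0],"dr":[0,0,8.5],"hand":1},
  {"offset":[0,0,0],"dr":[0,0,8.5],"hand":1},
  {"offset":[0,0,0],"dr":[0,0,8.5],"hand":1},
])

```text
t: 22.15
ee_pos: [0.4902, 0.1084, 0.2397]
ee_rot: [[-0.12, -0.993, -0.002], [-0.993, 0.12, -0.001], [0.001, 0.002, -1.0]]
contact_force: [0.7, -0.5, -0.5]
finger_gap: 0.0238
grasp_force: 30.0
```

>>> jog_arm([
  {"offset":[0,0,0],"dr":[0,0,0],"hand":1},
  {"offset":[0,0,0],"dr":[0,0,0],"hand":1},
])

```text
t: 22.35
ee_pos: [0.4903, 0.1085, 0.2402]
ee_rot: [[-0.109, -0.994, -0.001], [-0.994, 0.109, -0.001], [0.001, 0.001, -1.0]]
contact_force: [0.0, 0.7, -1.1]
finger_gap: 0.0238
grasp_force: 30.0
```

```bash
python3 - <<'E'
from h import *; import pickle
p=snap('wrist'); save(p,'w7.png'); pickle.dump(p,open('w7.pkl','wb')); go(None)
for k,z in(('unit_a',0),('ridge_a',.044),('shoe_a_back',.038)): print(k,*pts(p,k,z),sep='\n  ')
for c0 in([.492,.022],[.496,.026],[.496,.016]):
  for L in(.12,.135,.15):
    c,a,f=fit(p,L,*c0,-7.5); print(c0,L,c.round(4),np.degrees(a).round(1),round(f,2))
E
```

```text
t 22.4 P [0.4903 0.1085 0.2404] yawY 173.7 j6 -0.72 tilt [-0.05 -0.02] F [ 0.7  0.4 -1.5] gap 0.0238
unit_a
  (0.72, [306, 133], [0.4949, 0.0215, 0.0])
ridge_a
  (0.73, [301, 109], [0.4954, 0.0023, 0.044])
shoe_a_back
  (0.47, [345, 150], [0.4589, 0.0423, 0.038])
[0.492, 0.022] 0.12 [0.5068 0.0191] -6.5 0.94
[0.492, 0.022] 0.135 [0.4866 0.0214] -6.3 0.93
[0.492, 0.022] 0.15 [0.4934 0.0206] -6.5 0.75
[0.496, 0.026] 0.12 [0.5068 0.0191] -6.5 0.94
[0.496, 0.026] 0.135 [0.4866 0.0214] -6.3 0.93
[0.496, 0.026] 0.15 [0.4934 0.0206] -6.5 0.75
[0.496, 0.016] 0.12 [0.5068 0.0191] -6.5 0.94
[0.496, 0.016] 0.135 [0.4866 0.0214] -6.3 0.93
[0.496, 0.016] 0.15 [0.4934 0.0206] -6.5 0.75
```

View pics/w7.png

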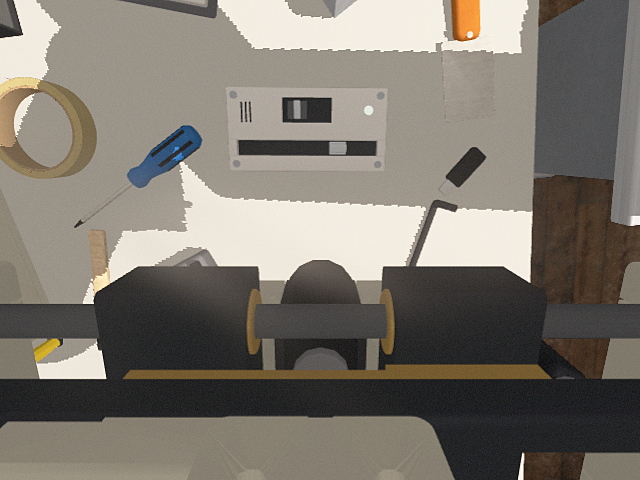

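The middle logger is unit_a (150 mm): lid (227,88)–(386,170), shoe at (338,148), ridge at (296,110), lens at (369,110).

```bash
python3 - <<'E'
from h import *; import pickle
p=pickle.load(open('w7.pkl','rb'))
c=np.array([.4934,.0206]);a=np.radians(-6.5); pickle.dump((c,a),open('ua.pkl','wb'))
print('shoe',*[f'{x}:{b}' for x,b in prof(p,c,a,.15,.016,.0455)]);print('ridge',*[f'{x}:{b}' for x,b in prof(p,c,a,.15,-.018,.042)])
print('across',*[f'{x}:{b}' for x,b in prof(p,c,a+np.pi/2,.076,0.02,.038)])
go(np.r_[loc(c,a,-.05,.016),.12],np.degrees(a))
E
```

```text
shoe -71:169 -69:168 -67:169 -65:97 -63:47 -61:49 -59:51 -57:51 -55:50 -53:49 -51:50 -49:48 -47:51 -45:48 -43:50 -41:48 -39:47 -37:95 -35:152 -33:148 -31:147 -29:147 -27:148 -25:150 -23:152 -21:91 -19:46 -17:50 -15:48 -13:48 -11:47 -9:48 -7:46 -5:49 -3:48 -1:48 1:50 3:47 5:46 7:46 9:47 11:47 13:48 15:44 17:50 19:47 21:48 23:46 25:48 27:49 29:48 31:48 33:46 35:48 37:45 39:48 41:47 43:46 45:47 47:46 49:45 51:48 53:45 55:44 57:47 59:46 61:44 63:83 65:156 67:170 69:165 71:166
ridge -71:168 -69:170 -67:173 -65:171 -63:170 -61:183 -59:209 -57:219 -55:198 -53:178 -51:171 -49:170 -47:170 -45:171 -43:170 -41:171 -39:170 -37:171 -35:171 -33:171 -31:169 -29:169 -27:169 -25:174 -23:98 -21:42 -19:45 -17:44 -15:44 -13:44 -11:43 -9:44 -7:46 -5:44 -3:43 -1:45 1:74 3:72 5:89 7:160 9:153 11:140 13:66 15:71 17:63 19:40 21:32 23:162 25:171 27:169 29:169 31:169 33:171 35:169 37:169 39:169 41:168 43:168 45:169 47:169 49:173 51:96 53:154 55:93 57:166 59:89 61:161 63:169 65:168 67:169 69:169 71:170
across -34:171 -32:171 -30:174 -28:72 -26:82 -24:83 -22:82 -20:81 -18:80 -16:89 -14:87 -12:87 -10:85 -8:84 -6:178 -4:168 -2:168 0:168 2:168 4:166 6:168 8:162 10:46 12:82 14:85 16:84 18:84 20:78 22:65 24:176 26:168 28:167 30:167 32:168 34:166
t 22.6 P [0.4904 0.1086 0.2408] yawY 173.6 j6 -0.72 tilt [-0.02 -0.01] F [-0.  -0.1 -1. ] gap 0.0236
offset cm [ 7.1   3.71 12.08]
turn z [0.1]
```

>>> jog_arm([
  {"offset":[1.8,0.9,2],"dr":[0,0,0],"hand":1},
  {"offset":[1.8,0.9,3],"dr":[0,0,0],"hand":1},
  {"offset":[1.8,0.9,3],"dr":[0,0,0],"hand":1},
  {"offset":[1.7,1.0,3],"dr":[0,0,0],"hand":1},
  {"offset":[0,0,1],"dr":[0,0,0],"hand":1},
])

```text
t: 23.05
ee_pos: [0.4422, 0.0401, 0.1184]
ee_rot: [[-0.114, -0.993, -0.005], [-0.993, 0.114, -0.002], [0.002, 0.004, -1.0]]
contact_force: [-0.2, 0.6, -0.3]
finger_gap: 0.024
grasp_force: 30.0
```

>>> jog_arm([
  {"offset":[0,0,0],"dr":[0,0,0],"hand":1},
  {"offset":[0,0,0],"dr":[0,0,0],"hand":1},
])

```text
t: 23.25
ee_pos: [0.4468, 0.0429, 0.1219]
ee_rot: [[-0.112, -0.994, 0.001], [-0.994, 0.112, 0.0], [-0.0, -0.001, -1.0]]
contact_force: [0.6, 0.2, -1.4]
finger_gap: 0.0242
grasp_force: 30.0
```

```bash
python3 - <<'E'
from h import *; import pickle
c,a=pickle.load(open('ua.pkl','rb'))
go(np.r_[loc(c,a,-.05,.016),.0875],np.degrees(a))
E
```

```text
t 23.2 P [0.4468 0.0429 0.1219] yawY 173.6 j6 -0.65 tilt [0.08 0.01] F [ 0.6  0.2 -1.4] gap 0.0242
offset cm [0.09 0.12 3.44]
turn z [0.1]
```

>>> jog_arm([
  {"offset":[0.1,0.1,1.2],"dr":[0,0,0],"hand":1},
  {"offset":[0,0,1.1],"dr":[0,0,0],"hand":1},
  {"offset":[0,0,0.7],"dr":[0,0,0],"hand":1},
  {"offset":[0,0,0.4],"dr":[0,0,0],"hand":1},
  {"offset":[0,0,0],"dr":[0,0,0],"hand":1},
])

```text
t: 23.75
ee_pos: [0.4444, 0.0414, 0.0866]
ee_rot: [[-0.113, -0.994, -0.001], [-0.994, 0.113, -0.0], [0.001, 0.001, -1.0]]
contact_force: [-0.4, 0.2, -1.4]
finger_gap: 0.0243
grasp_force: 30.0
```

>>> jog_arm([
  {"offset":[0,-0.2,0],"dr":[0,0,0],"hand":1},
  {"offset":[0,-0.25,0],"dr":[0,0,0],"hand":1},
  {"offset":[0,-0.25,0],"dr":[0,0,0],"hand":1},
  {"offset":[0,-0.25,0],"dr":[0,0,0],"hand":1},
  {"offset":[0,-0.25,0],"dr":[0,0,0],"hand":1},
])

```text
t: 24.25
ee_pos: [0.4564, 0.04, 0.087]
ee_rot: [[-0.114, -0.994, -0.0], [-0.994, 0.114, 0.0], [-0.0, 0.0, -1.0]]
contact_force: [-1.8, 0.7, -1.1]
finger_gap: 0.0239
grasp_force: 30.0
```

```bash
python3 - <<'E'
from h import *; import pickle
c,a=pickle.load(open('ua.pkl','rb'))
go(np.r_[loc(c,a,.046,.016),.0875],np.degrees(a))
E
```

```text
t 24.2 P [0.4564 0.04   0.087 ] yawY 173.5 j6 -0.63 tilt [-0.02  0.  ] F [-1.8  0.7 -1.1] gap 0.0239
offset cm [-0.1  -8.49 -0.05]
turn z [-0.0]
```

>>> jog_arm([
  {"offset":[-0.05,-0.25,0],"dr":[0,0,0],"hand":1},
  {"offset":[0,-0.25,0],"dr":[0,0,0],"hand":1},
  {"offset":[0,-0.25,0],"dr":[0,0,0],"hand":1},
  {"offset":[0,-0.25,0],"dr":[0,0,0],"hand":1},
  {"offset":[0,-0.25,0],"dr":[0,0,0],"hand":1},
])

```text
t: 24.75
ee_pos: [0.4689, 0.039, 0.0869]
ee_rot: [[-0.114, -0.994, -0.0], [-0.994, 0.114, -0.0], [0.0, 0.0, -1.0]]
contact_force: [-1.6, -0.9, -0.6]
finger_gap: 0.0242
grasp_force: 30.0
```

>>> jog_arm([
  {"offset":[0,-0.25,0],"dr":[0,0,0],"hand":1},
  {"offset":[0,-0.25,0],"dr":[0,0,0],"hand":1},
  {"offset":[0,-0.25,0],"dr":[0,0,0],"hand":1},
  {"offset":[0,-0.25,0],"dr":[0,0,0],"hand":1},
  {"offset":[0,-0.25,0],"dr":[0,0,0],"hand":1},
])

```text
t: 25.25
ee_pos: [0.4814, 0.0377, 0.0869]
ee_rot: [[-0.113, -0.994, -0.0], [-0.994, 0.113, -0.0], [0.0, 0.0, -1.0]]
contact_force: [-3.1, -0.8, -0.9]
finger_gap: 0.0237
grasp_force: 30.0
```

>>> jog_arm([
  {"offset":[0,-0.25,0],"dr":[0,0,0],"hand":1},
  {"offset":[0,-0.25,0],"dr":[0,0,0],"hand":1},
  {"offset":[0,-0.25,0],"dr":[0,0,0],"hand":1},
  {"offset":[0,-0.25,0],"dr":[0,0,0],"hand":1},
  {"offset":[0,-0.25,0],"dr":[0,0,0],"hand":1},
])

```text
t: 25.75
ee_pos: [0.4939, 0.0363, 0.087]
ee_rot: [[-0.113, -0.994, -0.0], [-0.994, 0.113, -0.0], [0.0, 0.0, -1.0]]
contact_force: [-1.2, -0.7, -2.1]
finger_gap: 0.0238
grasp_force: 30.0
```

```bash
python3 - <<'E'
from h import *; import pickle
c,a=pickle.load(open('ua.pkl','rb'))
go(np.r_[loc(c,a,.046,.016),.0875],np.degrees(a))
E
```

```text
t 25.8 P [0.4939 0.0363 0.087 ] yawY 173.5 j6 -0.58 tilt [-0. -0.] F [-1.2 -0.7 -2.1] gap 0.0238
offset cm [-0.04 -4.73 -0.05]
turn z [-0.0]
```

>>> jog_arm([
  {"offset":[0,-0.25,0],"dr":[0,0,0],"hand":1},
  {"offset":[0,-0.25,0],"dr":[0,0,0],"hand":1},
  {"offset":[0,-0.25,0],"dr":[0,0,0],"hand":1},
  {"offset":[0,-0.25,0],"dr":[0,0,0],"hand":1},
  {"offset":[0,-0.25,0],"dr":[0,0,0],"hand":1},
])

```text
t: 26.25
ee_pos: [0.5063, 0.0348, 0.087]
ee_rot: [[-0.113, -0.994, 0.0], [-0.994, 0.113, -0.0], [0.0, -0.0, -1.0]]
contact_force: [-1.2, -0.0, -2.2]
finger_gap: 0.0237
grasp_force: 30.0
```

>>> jog_arm([
  {"offset":[0,-0.25,0],"dr":[0,0,0],"hand":1},
  {"offset":[0,-0.25,0],"dr":[0,0,0],"hand":1},
  {"offset":[0,-0.25,0],"dr":[0,0,0],"hand":1},
  {"offset":[0,-0.25,0],"dr":[0,0,0],"hand":1},
  {"offset":[0,-0.25,0],"dr":[0,0,0],"hand":1},
])

```text
t: 26.75
ee_pos: [0.5188, 0.0334, 0.087]
ee_rot: [[-0.113, -0.994, 0.0], [-0.994, 0.113, -0.0], [0.0, -0.0, -1.0]]
contact_force: [-1.5, -0.6, -1.2]
finger_gap: 0.0236
grasp_force: 30.0
```

>>> jog_arm([
  {"offset":[0,-0.25,0],"dr":[0,0,0],"hand":1},
  {"offset":[0,-0.25,0],"dr":[0,0,0],"hand":1},
  {"offset":[0,-0.25,0],"dr":[0,0,0],"hand":1},
  {"offset":[0,-0.25,0],"dr":[0,0,0],"hand":1},
  {"offset":[0,-0.25,0],"dr":[0,0,0],"hand":1},
])

```text
t: 27.25
ee_pos: [0.5312, 0.032, 0.087]
ee_rot: [[-0.113, -0.994, 0.0], [-0.994, 0.113, 0.0], [-0.0, -0.0, -1.0]]
contact_force: [-1.3, -0.6, -1.1]
finger_gap: 0.0241
grasp_force: 30.0
```

>>> jog_arm([
  {"offset":[0,-0.25,0],"dr":[0,0,0],"hand":1},
  {"offset":[0,-0.25,0],"dr":[0,0,0],"hand":1},
  {"offset":[0,-0.2,0],"dr":[0,0,0],"hand":1},
  {"offset":[0,-0.2,0],"dr":[0,0,0],"hand":1},
])

```text
t: 27.65
ee_pos: [0.5401, 0.031, 0.087]
ee_rot: [[-0.113, -0.994, 0.0], [-0.994, 0.113, 0.0], [-0.0, -0.0, -1.0]]
contact_force: [-1.6, -0.5, -1.8]
finger_gap: 0.0241
grasp_force: 30.0
```

```bash
python3 - <<'E'
from h import *; import pickle
c,a=pickle.load(open('ua.pkl','rb'))
go(np.r_[loc(c,a,.047,.016),.0875],np.degrees(a))
E
```

```text
t 27.6 P [0.5401 0.031  0.087 ] yawY 173.5 j6 -0.53 tilt [0. 0.] F [-1.6 -0.5 -1.8] gap 0.0241
offset cm [-0.04 -0.18 -0.05]
turn z [-0.0]
```

Almost at the end. I'll finish the push, then lift and look.

>>> jog_arm([
  {"offset":[0,-0.15,0],"dr":[0,0,0],"hand":1},
  {"offset":[0,-0.1,0],"dr":[0,0,0],"hand":1},
  {"offset":[0,0,0],"dr":[0,0,0],"hand":1},
])

```text
t: 27.95
ee_pos: [0.5423, 0.0307, 0.0869]
ee_rot: [[-0.114, -0.994, -0.0], [-0.994, 0.114, 0.0], [0.0, 0.0, -1.0]]
contact_force: [-2.0, -1.0, -1.0]
finger_gap: 0.0238
grasp_force: 30.0
```

>>> jog_arm([
  {"offset":[0,0.3,0],"dr":[0,0,0],"hand":1},
  {"offset":[0,0,-3],"dr":[0,0,0],"hand":1},
  {"offset":[0,0,-4],"dr":[0,0,0],"hand":1},
  {"offset":[-3,1,-4],"dr":[0,0,0],"hand":1},
  {"offset":[-4,1,-2.5],"dr":[0,0,0],"hand":1},
])

```text
t: 28.45
ee_pos: [0.5287, 0.1024, 0.2248]
ee_rot: [[-0.116, -0.993, 0.005], [-0.993, 0.116, 0.002], [-0.002, -0.004, -1.0]]
contact_force: [1.6, 1.2, -1.0]
finger_gap: 0.0242
grasp_force: 30.0
```

>>> jog_arm([
  {"offset":[-0.5,0,0],"dr":[0,0,0],"hand":1},
  {"offset":[0,0,0],"dr":[0,0,0],"hand":1},
  {"offset":[0,0,0],"dr":[0,0,0],"hand":1},
])

```text
t: 28.75
ee_pos: [0.5276, 0.1069, 0.2203]
ee_rot: [[-0.113, -0.994, -0.001], [-0.994, 0.113, -0.0], [0.001, 0.001, -1.0]]
contact_force: [-0.2, -0.1, -1.0]
finger_gap: 0.0243
grasp_force: 30.0
```

```bash
python3 - <<'E'
from h import *; import pickle
c,a=pickle.load(open('ua.pkl','rb'))
p=snap('wrist'); c,a,f=fit(p,.15,*c,np.degrees(a)); print(c,np.degrees(a),f); pickle.dump((c,a),open('ua.pkl','wb'))
print('shoe',*[f'{x}:{b}' for x,b in prof(p,c,a,.15,.016,.0455)]);print('ridge',*[f'{x}:{b}' for x,b in prof(p,c,a,.15,-.018,.042)])
go(np.r_[loc(c,a,.023,-.018),.12],np.degrees(a))
E
```

```text
[0.49482679 0.02017074] -6.718066334940093 3.7299423217773438
shoe -71:165 -69:168 -67:161 -65:114 -63:43 -61:48 -59:46 -57:50 -55:50 -53:46 -51:49 -49:47 -47:48 -45:47 -43:49 -41:46 -39:48 -37:49 -35:47 -33:45 -31:50 -29:48 -27:48 -25:48 -23:47 -21:46 -19:47 -17:48 -15:46 -13:48 -11:45 -9:46 -7:46 -5:47 -3:48 -1:45 1:49 3:48 5:47 7:48 9:47 11:46 13:47 15:47 17:48 19:49 21:46 23:48 25:46 27:45 29:47 31:48 33:49 35:46 37:45 39:49 41:47 43:45 45:46 47:39 49:137 51:154 53:151 55:152 57:150 59:153 61:149 63:147 65:158 67:169 69:168 71:164
ridge -71:169 -69:169 -67:168 -65:169 -63:164 -61:196 -59:212 -57:210 -55:190 -53:167 -51:167 -49:170 -47:169 -45:168 -43:170 -41:170 -39:168 -37:169 -35:171 -33:170 -31:169 -29:168 -27:171 -25:172 -23:40 -21:48 -19:46 -17:48 -15:46 -13:50 -11:46 -9:44 -7:48 -5:47 -3:47 -1:66 1:75 3:70 5:149 7:157 9:159 11:82 13:75 15:72 17:49 19:43 21:100 23:174 25:171 27:172 29:170 31:170 33:172 35:170 37:171 39:171 41:172 43:171 45:170 47:171 49:180 51:44 53:176 55:82 57:184 59:61 61:176 63:172 65:173 67:172 69:171 71:169
t 28.8 P [0.5276 0.1065 0.2201] yawY 173.5 j6 -0.68 tilt [-0.09 -0.05] F [ 0.6 -0.4 -0.7] gap 0.0237
offset cm [10.74 -0.03 10.02]
turn z [0.2]
```

Unit_a's shoe is closed (about 49 to 65 mm). Now its switch.

>>> jog_arm([
  {"offset":[2.7,0,1.5],"dr":[0,0,0],"hand":1},
  {"offset":[2.7,0,2.5],"dr":[0,0,0],"hand":1},
  {"offset":[2.7,0,3],"dr":[0,0,0],"hand":1},
  {"offset":[2.6,0,3],"dr":[0,0,0],"hand":1},
  {"offset":[0,0,0],"dr":[0,0,0],"hand":1},
])

```text
t: 29.3
ee_pos: [0.5117, -0.0032, 0.1162]
ee_rot: [[-0.118, -0.993, -0.009], [-0.993, 0.118, -0.002], [0.004, 0.009, -1.0]]
contact_force: [-1.2, 0.8, -1.4]
finger_gap: 0.0239
grasp_force: 30.0
```

>>> jog_arm([
  {"offset":[0,0,0],"dr":[0,0,0],"hand":1},
  {"offset":[0,0,0],"dr":[0,0,0],"hand":1},
])

```text
t: 29.5
ee_pos: [0.5168, 0.0008, 0.1217]
ee_rot: [[-0.114, -0.993, 0.001], [-0.993, 0.114, -0.0], [-0.0, -0.001, -1.0]]
contact_force: [0.5, -0.2, -1.3]
finger_gap: 0.0242
grasp_force: 30.0
```

```bash
python3 - <<'E'
from h import *; import pickle
c,a=pickle.load(open('ua.pkl','rb'))
go(np.r_[loc(c,a,.023,-.018),.095],np.degrees(a))
E
```

```text
t 29.5 P [0.5168 0.0008 0.1217] yawY 173.5 j6 -0.5 tilt [ 0.05 -0.  ] F [ 0.5 -0.2 -1.3] gap 0.0242
offset cm [0.14 0.11 2.67]
turn z [0.2]
```

>>> jog_arm([
  {"offset":[0.1,0,1.2],"dr":[0,0,0],"hand":1},
  {"offset":[0,0,1.0],"dr":[0,0,0],"hand":1},
  {"offset":[0,0,0.45],"dr":[0,0,0],"hand":1},
  {"offset":[0,0,0],"dr":[0,0,0],"hand":1},
])

```text
t: 29.9
ee_pos: [0.5153, 0.0, 0.0937]
ee_rot: [[-0.113, -0.994, -0.002], [-0.994, 0.113, -0.001], [0.001, 0.002, -1.0]]
contact_force: [-0.6, 0.1, -1.4]
finger_gap: 0.024
grasp_force: 30.0
```

>>> jog_arm([
  {"offset":[0,0.3,0],"dr":[0,0,0],"hand":1},
  {"offset":[0,0.3,0],"dr":[0,0,0],"hand":1},
  {"offset":[0,0.3,0],"dr":[0,0,0],"hand":1},
  {"offset":[0,0.25,0],"dr":[0,0,0],"hand":1},
  {"offset":[0,0.25,0],"dr":[0,0,0],"hand":1},
])

```text
t: 30.4
ee_pos: [0.5026, 0.0017, 0.0952]
ee_rot: [[-0.113, -0.994, 0.002], [-0.994, 0.113, 0.0], [-0.001, -0.002, -1.0]]
contact_force: [2.5, -0.5, -0.9]
finger_gap: 0.0237
grasp_force: 30.0
```

>>> jog_arm([
  {"offset":[0,0.25,0],"dr":[0,0,0],"hand":1},
  {"offset":[0,0.25,0],"dr":[0,0,0],"hand":1},
  {"offset":[0,0.2,0],"dr":[0,0,0],"hand":1},
  {"offset":[0,0,0],"dr":[0,0,0],"hand":1},
])

```text
t: 30.8
ee_pos: [0.4942, 0.0022, 0.0945]
ee_rot: [[-0.114, -0.994, -0.001], [-0.994, 0.114, -0.0], [0.0, 0.001, -1.0]]
contact_force: [0.4, -0.4, -1.1]
finger_gap: 0.0241
grasp_force: 30.0
```

```bash
python3 - <<'E'
from h import *; import pickle
c,a=pickle.load(open('ua.pkl','rb'))
go(np.r_[loc(c,a,.003,-.018),.095],np.degrees(a))
E
```

```text
t 30.8 P [0.4942 0.0022 0.0945] yawY 173.5 j6 -0.52 tilt [-0.06 -0.01] F [ 0.4 -0.4 -1.1] gap 0.0241
offset cm [ 0.01 -0.15 -0.05]
turn z [0.2]
```

>>> jog_arm([
  {"offset":[0,-0.1,-2],"dr":[0,0,0],"hand":1},
  {"offset":[0,0,-4],"dr":[0,0,0],"hand":1},
  {"offset":[-3,0,-3.5],"dr":[0,0,0],"hand":1},
  {"offset":[-3.5,0,-3.5],"dr":[0,0,0],"hand":1},
  {"offset":[-3.5,0,-1],"dr":[0,0,0],"hand":1},
])

```text
t: 31.3
ee_pos: [0.5088, 0.1029, 0.239]
ee_rot: [[-0.114, -0.993, 0.005], [-0.993, 0.114, 0.002], [-0.003, -0.005, -1.0]]
contact_force: [1.9, 0.3, -1.5]
finger_gap: 0.0239
grasp_force: 30.0
```

>>> jog_arm([
  {"offset":[0,0,0],"dr":[0,0,0],"hand":1},
  {"offset":[0,0,0],"dr":[0,0,0],"hand":1},
])

```text
t: 31.5
ee_pos: [0.5069, 0.1022, 0.2344]
ee_rot: [[-0.112, -0.994, -0.001], [-0.994, 0.112, -0.0], [0.0, 0.001, -1.0]]
contact_force: [-0.1, -0.1, -1.4]
finger_gap: 0.0238
grasp_force: 30.0
```

```bash
python3 - <<'E'
from h import *; import pickle
c,a=pickle.load(open('ua.pkl','rb'))
p=snap('wrist'); c,a,f=fit(p,.15,*c,np.degrees(a)); print(c,np.degrees(a),f); pickle.dump((c,a),open('ua.pkl','wb'))
print('shoe',*[f'{x}:{b}' for x,b in prof(p,c,a,.15,.016,.0455)][::2]);print('ridge',*[f'{x}:{b}' for x,b in prof(p,c,a,.15,-.018,.042)])
go([.657,-.077,.24],156)
E
```

```text
[0.49403809 0.02043979] -6.87099260260144 0.7075717449188232
shoe -71:166 -67:163 -63:46 -59:48 -55:48 -51:48 -47:48 -43:50 -39:51 -35:48 -31:49 -27:48 -23:48 -19:49 -15:48 -11:48 -7:49 -3:49 1:46 5:49 9:47 13:46 17:47 21:49 25:49 29:48 33:46 37:47 41:45 45:48 49:130 53:153 57:152 61:151 65:153 69:167
ridge -71:169 -69:169 -67:170 -65:169 -63:168 -61:187 -59:203 -57:208 -55:195 -53:176 -51:169 -49:169 -47:168 -45:170 -43:170 -41:169 -39:171 -37:171 -35:170 -33:171 -31:169 -29:170 -27:169 -25:176 -23:69 -21:46 -19:51 -17:76 -15:73 -13:113 -11:159 -9:155 -7:119 -5:71 -3:73 -1:59 1:45 3:46 5:48 7:47 9:46 11:45 13:45 15:46 17:45 19:43 21:53 23:169 25:169 27:170 29:170 31:170 33:170 35:170 37:169 39:171 41:170 43:170 45:169 47:170 49:174 51:77 53:174 55:68 57:170 59:81 61:167 63:171 65:172 67:170 69:171 71:171
t 31.6 P [0.5067 0.1014 0.234 ] yawY 173.5 j6 -0.69 tilt [-0.09 -0.03] F [ 0.1 -0.7 -1. ] gap 0.0242
offset cm [ 16.03 -16.95  -0.61]
turn z [17.5]
```

Unit_a is on. Next is the third logger.

>>> jog_arm([
  {"offset":[3.2,-3.4,0],"dr":[0,0,0],"hand":1},
  {"offset":[3.2,-3.4,0],"dr":[0,0,0],"hand":1},
  {"offset":[3.2,-3.4,0],"dr":[0,0,0],"hand":1},
  {"offset":[3.2,-3.4,0],"dr":[0,0,0],"hand":1},
  {"offset":[3.2,-3.4,0],"dr":[0,0,0],"hand":1},
])

```text
t: 32.05
ee_pos: [0.6582, -0.0795, 0.2335]
ee_rot: [[-0.115, -0.993, -0.002], [-0.993, 0.115, -0.0], [0.0, 0.002, -1.0]]
contact_force: [-0.3, 1.6, -1.2]
finger_gap: 0.0238
grasp_force: 30.0
```

>>> jog_arm([
  {"offset":[0,0,0],"dr":[0,0,6],"hand":1},
  {"offset":[0,0,0],"dr":[0,0,6],"hand":1},
  {"offset":[0,0,0],"dr":[0,0,5.5],"hand":1},
  {"offset":[0,0,0],"dr":[0,0,0],"hand":1},
  {"offset":[0,0,0],"dr":[0,0,0],"hand":1},
])

```text
t: 32.55
ee_pos: [0.6575, -0.0775, 0.234]
ee_rot: [[-0.405, -0.914, -0.002], [-0.914, 0.405, -0.0], [0.001, 0.001, -1.0]]
contact_force: [-0.0, -0.0, -0.6]
finger_gap: 0.0237
grasp_force: 30.0
```

```bash
python3 - <<'E'
from h import *; import pickle
p=snap('wrist'); save(p,'w8.png'); pickle.dump(p,open('w8.pkl','wb')); go(None)
for k,z in(('unit_a',0),('ridge_a',.044),('shoe_a_back',.038)): print(k,*pts(p,k,z),sep='\n  ')
for c0 in([.622,-.155],[.616,-.15]):
  for L in(.12,.135,.15):
    c,a,f=fit(p,L,*c0,156); print(c0,L,c.round(4),np.degrees(a).round(1),round(f,2))
    if L==.135:
      print('shoe',*[f'{x}:{b}' for x,b in prof(p,c,a,L,.016,.0455)]);print('ridge',*[f'{x}:{b}' for x,b in prof(p,c,a,L,-.018,.042)])
E
```

```text
t 32.6 P [ 0.6577 -0.0773  0.2342] yawY 156.1 j6 -0.59 tilt [-0.06 -0.01] F [ 0.8 -0.8  0.4] gap 0.024
unit_a
  (0.87, [493, 236], [0.4924, 0.0199, 0.0])
  (0.73, [322, 139], [0.6229, -0.1498, 0.0])
ridge_a
  (0.84, [336, 156], [0.6181, -0.1291, 0.044])
  (0.76, [521, 228], [0.4804, 0.0059, 0.044])
shoe_a_back
  (0.35, [496, 73], [0.4592, -0.1375, 0.038])
[0.622, -0.155] 0.12 [ 0.6298 -0.1497] 163.8 0.88
[0.622, -0.155] 0.135 [ 0.6234 -0.148 ] 163.9 0.65
shoe -64:243 -62:243 -60:248 -57:174 -55:55 -53:63 -51:62 -49:62 -47:63 -45:63 -43:63 -41:62 -39:64 -37:61 -35:58 -33:59 -31:60 -29:51 -27:158 -25:198 -23:200 -21:198 -19:201 -17:203 -15:208 -13:226 -11:91 -9:64 -7:66 -5:64 -3:67 -1:64 1:65 3:64 5:66 7:65 9:63 11:67 13:66 15:66 17:67 19:67 21:66 23:67 25:66 27:67 29:67 31:67 33:66 35:68 37:67 39:67 41:67 43:68 45:66 47:68 49:69 51:68 53:62 55:58 57:85 59:219 61:244 63:245
ridge -64:223 -62:243 -60:241 -57:241 -55:242 -53:232 -51:235 -49:236 -47:238 -45:242 -43:241 -41:242 -39:242 -37:242 -35:241 -33:242 -31:242 -29:242 -27:242 -25:243 -23:238 -21:58 -19:74 -17:72 -15:74 -13:72 -11:71
[... 631 characters left out ...]
1:65 3:64 5:66 7:66 9:63 11:67 13:66 15:66 17:67 19:67 21:66 23:67 25:66 27:67 29:67 31:67 33:66 35:68 37:67 39:67 41:67 43:68 45:66 47:68 49:69 51:67 53:62 55:58 57:83 59:217 61:244 63:245
ridge -64:223 -62:243 -60:241 -57:241 -55:242 -53:233 -51:235 -49:235 -47:238 -45:243 -43:241 -41:242 -39:242 -37:242 -35:241 -33:242 -31:242 -29:242 -27:242 -25:243 -23:240 -21:58 -19:73 -17:73 -15:74 -13:72 -11:71 -9:73 -7:74 -5:70 -3:74 -1:69 1:104 3:101 5:78 7:190 9:231 11:238 13:112 15:114 17:113 19:72 21:66 23:185 25:246 27:243 29:243 31:243 33:244 35:243 37:243 39:243 41:243 43:249 45:119 47:249 49:106 51:247 53:103 55:249 57:244 59:243 61:243 63:243
[0.616, -0.15] 0.15 [ 0.6313 -0.1502] 163.8 1.36
```

Unit_b fits cleanly: centre (0.6235, −0.148), yaw 163.9°, shoe rear at −28 mm.

>>> jog_arm([
  {"offset":[0,0,0],"dr":[0,0,-4],"hand":1},
  {"offset":[0,0,0],"dr":[0,0,-3.8],"hand":1},
  {"offset":[0,0,0],"dr":[0,0,0],"hand":1},
])

```text
t: 33.05
ee_pos: [0.6581, -0.0765, 0.2348]
ee_rot: [[-0.277, -0.961, 0.0], [-0.961, 0.277, 0.0], [-0.0, -0.0, -1.0]]
contact_force: [0.4, 0.2, -1.0]
finger_gap: 0.0235
grasp_force: 30.0
```

```bash
python3 - <<'E'
from h import *; import pickle
c=np.array([.6235,-.148]);a=np.radians(163.9);pickle.dump((c,a),open('ub.pkl','wb'))
go(np.r_[loc(c,a,-.039,.016),.12],163.9)
E
```

```text
t 33.0 P [ 0.6581 -0.0765  0.2348] yawY 163.9 j6 -0.46 tilt [0.01 0.  ] F [ 0.4  0.2 -1. ] gap 0.0235
offset cm [ 9.43 -2.55 11.48]
turn z [-0.0]
```

>>> jog_arm([
  {"offset":[2.4,-0.7,1.5],"dr":[0,0,0],"hand":1},
  {"offset":[2.4,-0.7,2.5],"dr":[0,0,0],"hand":1},
  {"offset":[2.4,-0.6,3],"dr":[0,0,0],"hand":1},
  {"offset":[2.2,-0.5,3],"dr":[0,0,0],"hand":1},
  {"offset":[0,0,1],"dr":[0,0,0],"hand":1},
])

```text
t: 33.55
ee_pos: [0.6534, -0.176, 0.1209]
ee_rot: [[-0.283, -0.959, -0.005], [-0.959, 0.283, 0.0], [0.001, 0.005, -1.0]]
contact_force: [0.4, 1.1, -1.4]
finger_gap: 0.0239
grasp_force: 30.0
```

>>> jog_arm([
  {"offset":[0,0,0],"dr":[0,0,0],"hand":1},
  {"offset":[0,0,0],"dr":[0,0,0],"hand":1},
  {"offset":[0,0,0],"dr":[0,0,0],"hand":1},
])

```text
t: 33.85
ee_pos: [0.6571, -0.1732, 0.1265]
ee_rot: [[-0.278, -0.96, 0.003], [-0.96, 0.278, -0.0], [-0.001, -0.003, -1.0]]
contact_force: [-0.2, 0.9, -0.8]
finger_gap: 0.0241
grasp_force: 30.0
```

```bash
python3 - <<'E'
from h import *; import pickle
c,a=pickle.load(open('ub.pkl','rb'))
go(np.r_[loc(c,a,-.039,.016),.0875],163.9)
E
```

```text
t 33.9 P [ 0.6571 -0.1732  0.1265] yawY 163.8 j6 -0.31 tilt [ 0.16 -0.02] F [-0.2  0.9 -0.8] gap 0.0241
offset cm [0.11 0.04 3.9 ]
turn z [-0.1]
```

>>> jog_arm([
  {"offset":[0.1,0,1.3],"dr":[0,0,0],"hand":1},
  {"offset":[0,0,1.2],"dr":[0,0,0],"hand":1},
  {"offset":[0,0,0.8],"dr":[0,0,0],"hand":1},
  {"offset":[0,0,0.5],"dr":[0,0,0],"hand":1},
  {"offset":[0,0,0],"dr":[0,0,0],"hand":1},
])

```text
t: 34.35
ee_pos: [0.6586, -0.1755, 0.0908]
ee_rot: [[-0.278, -0.961, 0.008], [-0.961, 0.278, -0.002], [-0.0, -0.008, -1.0]]
contact_force: [-6.6, 1.4, 20.1]
finger_gap: 0.0237
grasp_force: 30.0
```

>>> jog_arm([
  {"offset":[0,0.2,0],"dr":[0,0,0],"hand":1},
  {"offset":[0,0.25,0],"dr":[0,0,0],"hand":1},
  {"offset":[0,0.25,0],"dr":[0,0,0],"hand":1},
  {"offset":[0,0.25,0],"dr":[0,0,0],"hand":1},
  {"offset":[0,0.25,0],"dr":[0,0,0],"hand":1},
])

```text
t: 34.85
ee_pos: [0.6441, -0.1714, 0.0863]
ee_rot: [[-0.279, -0.96, 0.0], [-0.96, 0.279, 0.0], [-0.0, -0.0, -1.0]]
contact_force: [1.1, -0.5, -0.8]
finger_gap: 0.0238
grasp_force: 30.0
```

```bash
python3 - <<'E'
from h import *; import pickle
c,a=pickle.load(open('ub.pkl','rb'))
go(np.r_[loc(c,a,.0395,.016),.0875],163.9)
E
```

```text
t 34.9 P [ 0.6441 -0.1714  0.0863] yawY 163.8 j6 -0.31 tilt [0.01 0.  ] F [ 1.1 -0.5 -0.8] gap 0.0238
offset cm [-0.07  6.57 -0.12]
turn z [-0.1]
```

The descent met 20 N, so the tip landed on something before slipping in. I'll lift out and re-measure.

>>> jog_arm([
  {"offset":[0,0,-1],"dr":[0,0,0],"hand":1},
  {"offset":[0,0,-3],"dr":[0,0,0],"hand":1},
  {"offset":[-3,0,-4],"dr":[0,0,0],"hand":1},
  {"offset":[-3.5,0,-3.5],"dr":[0,0,0],"hand":1},
  {"offset":[-3,0,-3.5],"dr":[0,0,0],"hand":1},
])

```text
t: 35.35
ee_pos: [0.6701, -0.0793, 0.2382]
ee_rot: [[-0.28, -0.96, -0.001], [-0.96, 0.28, -0.0], [0.0, 0.001, -1.0]]
contact_force: [0.8, 0.8, -1.8]
finger_gap: 0.0239
grasp_force: 30.0
```

>>> jog_arm([
  {"offset":[0,0,0],"dr":[0,0,0],"hand":1},
  {"offset":[0,0,0],"dr":[0,0,0],"hand":1},
  {"offset":[0,0,0],"dr":[0,0,0],"hand":1},
])

```text
t: 35.65
ee_pos: [0.6696, -0.0805, 0.2355]
ee_rot: [[-0.279, -0.96, -0.003], [-0.96, 0.279, 0.0], [0.001, 0.003, -1.0]]
contact_force: [0.1, -0.5, -2.3]
finger_gap: 0.0237
grasp_force: 30.0
```

```bash
python3 - <<'E'
from h import *; import pickle
c,a=pickle.load(open('ub.pkl','rb'))
p=snap('wrist'); pickle.dump(p,open('w9.pkl','wb')); go(None)
for k,z in(('unit_a',0),('ridge_a',.044),('shoe_a_back',.038)): print(k,*pts(p,k,z),sep='\n  ')
L=.135
c,a,f=fit(p,L,*c,np.degrees(a)); print(c.round(4),np.degrees(a).round(1),round(f,2))
print('shoe',*[f'{x}:{b}' for x,b in prof(p,c,a,L,.016,.0455)]);print('ridge',*[f'{x}:{b}' for x,b in prof(p,c,a,L,-.018,.042)])
for n in('scene','side'):
    q=snap(n); s=q['st']; P=np.array(s['ee_pos'])
    print(n,'stylus seen',*[(d['confidence'],[d['location'][1]*640,d['location'][0]*480]) for d in r.spot_point(q,'stylus')],'expected tip',pix(q,[P-[0,0,.0545],P-[0,0,.0145]]))
    if n=='side': u=pix(q,[P-[0,0,.03]])[0].astype(int); save(q,'s9.png',(u[0]-60,u[1]-60,u[0]+60,u[1]+45),5)
E
```

```text
t 35.7 P [ 0.6695 -0.0808  0.2352] yawY 163.7 j6 -0.45 tilt [-0.17 -0.01] F [-0.   0.1 -1.4] gap 0.0239
unit_a
  (0.9, [349, 143], [0.619, -0.1446, 0.0])
  (0.65, [495, 258], [0.4938, 0.0205, 0.0])
  (0.5, [324, 123], [0.6382, -0.1708, 0.0])
ridge_a
  (0.78, [355, 157], [0.6206, -0.1313, 0.044])
  (0.57, [530, 255], [0.4777, 0.0087, 0.044])
shoe_a_back
[ 0.6231 -0.1479] 163.7 0.45
shoe -64:243 -62:245 -60:246 -57:44 -55:61 -53:62 -51:62 -49:63 -47:63 -45:63 -43:62 -41:64 -39:64 -37:64 -35:63 -33:64 -31:62 -29:59 -27:60 -25:61 -23:58 -21:56 -19:168 -17:196 -15:190 -13:188 -11:196 -9:197 -7:193 -5:209 -3:50 -1:67 1:68 3:68 5:68 7:68 9:68 11:68 13:69 15:67 17:69 19:69 21:70 23:71 25:69 27:69 29:71 31:71 33:70 35:69 37:70 39:71 41:70 43:71 45:71 47:71 49:72 51:69 53:64 55:67 57:145 59:246 61:244 63:245
ridge -64:242 -62:242 -60:242 -57:242 -55:239 -53:230 -51:235 -49:235 -47:240 -45:243 -43:242 -41:242 -39:242 -37:242 -35:242 -33:242 -31:242 -29:243 -27:243 -25:246 -23:188 -21:70 -19:73 -17:74 -15:72 -13:73 -11:73 -9:75 -7:73 -5:73 -3:73 -1:78 1:114 3:96 5:83 7:216 9:231 11:239 13:99 15:113 17:107 19:71 21:60 23:242 25:244 27:243 29:244 31:243 33:243 35:243 37:243 39:243 41:244 43:238 45:133 47:243 49:149 51:240 53:158 55:246 57:243 59:243 61:243 63:244
scene stylus seen (0.91, [436.288, 199.824]) (0.82, [221.696, 251.90400000000002]) (0.69, [349.632, 384.38399999999996]) expected tip [[441.05892254 199.2100358 ]
 [444.43276018 182.97189606]]
side stylus seen (0.94, [314.368, 371.712]) (0.9, [212.48000000000002, 245.376]) (0.75, [462.27200000000005, 176.208]) (0.56, [336.0, 271.392]) expected tip [[461.45228729 177.1527745 ]
 [464.54217382 152.97105159]]
```

View pics/s9.png

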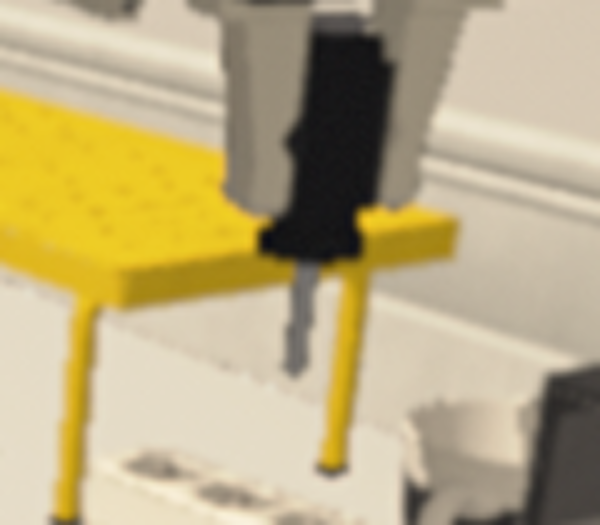

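The logger hasn't moved. The shoe is now at −20 mm, and the stylus is still upright, with its tip within a pixel of where expected. The touch was probably lateral wobble onto the slot edge, so I'll go in again and settle just above the lid first.

```bash
python3 - <<'E'
from h import *; import pickle
c=np.array([.6232,-.148]);a=np.radians(163.7);pickle.dump((c,a),open('ub.pkl','wb'))
go(np.r_[loc(c,a,-.035,.0165),.110],163.7)
E
```

```text
t 36.0 P [ 0.6705 -0.0807  0.2363] yawY 163.8 j6 -0.45 tilt [-0.04 -0.01] F [-0.2 -0.9 -0.4] gap 0.0238
offset cm [ 9.43 -0.85 12.63]
turn z [0.1]
```

>>> jog_arm([
  {"offset":[2.4,-0.3,1.5],"dr":[0,0,0],"hand":1},
  {"offset":[2.4,-0.2,2.5],"dr":[0,0,0],"hand":1},
  {"offset":[2.4,-0.2,3],"dr":[0,0,0],"hand":1},
  {"offset":[1.6,-0.15,3],"dr":[0,0,0],"hand":1},
  {"offset":[0.6,0,1.6],"dr":[0,0,0],"hand":1},
])

```text
t: 36.55
ee_pos: [0.6506, -0.1745, 0.1178]
ee_rot: [[-0.281, -0.96, -0.004], [-0.96, 0.281, 0.0], [0.001, 0.004, -1.0]]
contact_force: [-0.7, 0.9, -0.8]
finger_gap: 0.0242
grasp_force: 30.0
```

>>> jog_arm([
  {"offset":[0,0,0.5],"dr":[0,0,0],"hand":1},
  {"offset":[0,0,0],"dr":[0,0,0],"hand":1},
  {"offset":[0,0,0],"dr":[0,0,0],"hand":1},
  {"offset":[0,0,0],"dr":[0,0,0],"hand":1},
  {"offset":[0,0,0],"dr":[0,0,0],"hand":1},
])

```text
t: 37.05
ee_pos: [0.6532, -0.1725, 0.1169]
ee_rot: [[-0.279, -0.96, 0.002], [-0.96, 0.279, -0.0], [-0.0, -0.002, -1.0]]
contact_force: [0.3, -0.1, -0.6]
finger_gap: 0.0237
grasp_force: 30.0
```

```bash
python3 - <<'E'
from h import *; import pickle
c,a=pickle.load(open('ub.pkl','rb'))
go(np.r_[loc(c,a,-.035,.0165),.0875],163.7)
E
```

```text
t 37.0 P [ 0.6532 -0.1725  0.1169] yawY 163.8 j6 -0.31 tilt [ 0.1 -0. ] F [ 0.3 -0.1 -0.6] gap 0.0237
offset cm [0.14 0.08 2.94]
turn z [0.1]
```

>>> jog_arm([
  {"offset":[0.15,0,0.8],"dr":[0,0,0],"hand":1},
  {"offset":[0,0,0.8],"dr":[0,0,0],"hand":1},
  {"offset":[0,0,0],"dr":[0,0,0],"hand":1},
  {"offset":[0,0,0.4],"dr":[0,0,0],"hand":1},
  {"offset":[0,0,0.3],"dr":[0,0,0],"hand":1},
])

```text
t: 37.55
ee_pos: [0.6522, -0.1744, 0.0924]
ee_rot: [[-0.279, -0.96, -0.0], [-0.96, 0.279, -0.0], [0.0, 0.0, -1.0]]
contact_force: [0.2, 0.1, -1.3]
finger_gap: 0.0239
grasp_force: 30.0
```

```bash
python3 - <<'E'
from h import *; import pickle
c,a=pickle.load(open('ub.pkl','rb'))
r.snapshot('side')
go(np.r_[loc(c,a,-.035,.0165),.0875],163.7)
E
```

```text
t 37.6 P [ 0.6519 -0.1744  0.0919] yawY 163.8 j6 -0.31 tilt [-0.04  0.01] F [-0.6  0.5 -1.6] gap 0.0238
offset cm [-0.08 -0.01  0.44]
turn z [0.1]
```

>>> jog_arm([
  {"offset":[-0.05,0,0.2],"dr":[0,0,0],"hand":1},
  {"offset":[0,0,0.2],"dr":[0,0,0],"hand":1},
  {"offset":[0,0,0.1],"dr":[0,0,0],"hand":1},
  {"offset":[0,0,0],"dr":[0,0,0],"hand":1},
])

```text
t: 38.0
ee_pos: [0.6536, -0.1744, 0.0902]
ee_rot: [[-0.279, -0.96, 0.004], [-0.96, 0.279, -0.001], [-0.0, -0.004, -1.0]]
contact_force: [-5.4, -0.9, 9.7]
finger_gap: 0.0238
grasp_force: 30.0
```

```bash
python3 - <<'E'
from h import *; import pickle
c,a=pickle.load(open('ub.pkl','rb'))
go(np.r_[loc(c,a,-.035,.0165),.0875],163.7)
E
```

```text
t 38.0 P [ 0.6536 -0.1744  0.0902] yawY 163.8 j6 -0.31 tilt [ 0.23 -0.05] F [-5.4 -0.9  9.7] gap 0.0238
offset cm [-0.03  0.16  0.27]
turn z [0.1]
```

The resistance points to −x and up with the fingers at 0.09 m. I suspect the gripper body is meeting the drawer cabinet at the back, not the tip meeting the lid. I'll check where the cabinet is.

>>> jog_arm([
  {"offset":[0,0.1,-1],"dr":[0,0,0],"hand":1},
  {"offset":[0,0.5,-3],"dr":[0,0,0],"hand":1},
  {"offset":[0,0,0],"dr":[0,0,0],"hand":1},
])

```text
t: 38.3
ee_pos: [0.6484, -0.1725, 0.1322]
ee_rot: [[-0.278, -0.96, 0.006], [-0.96, 0.278, -0.001], [-0.001, -0.006, -1.0]]
contact_force: [1.1, 0.6, -0.3]
finger_gap: 0.0242
grasp_force: 30.0
```

```bash
python3 - <<'E'
from h import *; import pickle
p=snap('scene')
print(world(p,[(466,258),(580,326),(640,262)],0).round(3))
R,t=cam(p)
# heights: top-front corners seen at (478,188)?,(597,245)?
b=world(p,[(466,258),(580,326)],0)
for z in(.1,.15,.2,.25): print(z,pix(p,b+[0,0,z]).round(0).tolist())
g=cv2.imread('pics/scene0.png',0); print('col 580',[int(v) for v in g[230:340:4,578]])
go(None)
E
```

```text
[[ 0.75  -0.125  0.   ]
 [ 0.783 -0.395  0.   ]
 [ 1.063 -0.385  0.   ]]
0.1 [[475.0, 225.0], [600.0, 294.0]]
0.15 [[481.0, 207.0], [611.0, 276.0]]
0.2 [[486.0, 188.0], [623.0, 256.0]]
0.25 [[492.0, 167.0], [635.0, 235.0]]
col 580 [54, 52, 47, 51, 53, 52, 82, 80, 80, 80, 77, 79, 71, 69, 78, 79, 80, 81, 124, 105, 84, 76, 66, 78, 63, 94, 161, 163]
t 38.4 P [ 0.6478 -0.1722  0.1303] yawY 163.8 j6 -0.31 tilt [ 0.24 -0.01] F [ 0.   0.4 -1. ] gap 0.0241
```

Confirmed: the cabinet face is at x≈0.755, and the gripper's end reaches it when TCP x > 0.652. I'll enter nearer the shoe (unit x = −27 mm, TCP x≈0.6445), which clears it.

```bash
python3 - <<'E'
from h import *; import pickle
c,a=pickle.load(open('ub.pkl','rb'))
go(np.r_[loc(c,a,-.027,.0165),.0875],163.7)
E
```

```text
t 38.4 P [ 0.6478 -0.1722  0.1303] yawY 163.8 j6 -0.31 tilt [ 0.24 -0.01] F [ 0.   0.4 -1. ] gap 0.0241
offset cm [0.02 0.35 4.28]
turn z [0.1]
```

>>> jog_arm([
  {"offset":[0,0.3,1],"dr":[0,0,0],"hand":1},
  {"offset":[0,0,1.2],"dr":[0,0,0],"hand":1},
  {"offset":[0,0,0.6],"dr":[0,0,0],"hand":1},
  {"offset":[0,0,0],"dr":[0,0,0],"hand":1},
  {"offset":[0,0,0],"dr":[0,0,0],"hand":1},
])

```text
t: 38.85
ee_pos: [0.6434, -0.1714, 0.0989]
ee_rot: [[-0.279, -0.96, -0.001], [-0.96, 0.279, -0.0], [0.001, 0.001, -1.0]]
contact_force: [-0.3, -0.4, -0.6]
finger_gap: 0.0241
grasp_force: 30.0
```

```bash
python3 - <<'E'
from h import *; import pickle
c,a=pickle.load(open('ub.pkl','rb'))
go(np.r_[loc(c,a,-.027,.0165),.0875],163.7)
E
```

```text
t 38.9 P [ 0.6434 -0.1714  0.0989] yawY 163.8 j6 -0.31 tilt [-0.08 -0.01] F [-0.3 -0.4 -0.6] gap 0.0241
offset cm [-0.03 -0.1   1.14]
turn z [0.1]
```

>>> jog_arm([
  {"offset":[0,-0.1,0.5],"dr":[0,0,0],"hand":1},
  {"offset":[0,0,0.4],"dr":[0,0,0],"hand":1},
  {"offset":[0,0,0.2],"dr":[0,0,0],"hand":1},
  {"offset":[0,0,0],"dr":[0,0,0],"hand":1},
  {"offset":[0,0,0],"dr":[0,0,0],"hand":1},
])

```text
t: 39.35
ee_pos: [0.6446, -0.1717, 0.0888]
ee_rot: [[-0.279, -0.96, 0.0], [-0.96, 0.279, -0.0], [0.0, -0.0, -1.0]]
contact_force: [0.5, 0.5, -1.0]
finger_gap: 0.0239
grasp_force: 30.0
```

```bash
python3 - <<'E'
from h import *; import pickle
c,a=pickle.load(open('ub.pkl','rb'))
go(np.r_[loc(c,a,.0395,.016),.0875],163.7)
E
```

```text
t 39.4 P [ 0.6446 -0.1717  0.0888] yawY 163.8 j6 -0.31 tilt [ 0. -0.] F [ 0.5  0.5 -1. ] gap 0.0239
offset cm [-0.08  6.67  0.13]
turn z [0.1]
```

No contact force, and the tip is in the slot. I'll push along.

>>> jog_arm([
  {"offset":[0,0.15,0.1],"dr":[0,0,0],"hand":1},
  {"offset":[0,0.2,0],"dr":[0,0,0],"hand":1},
  {"offset":[0,0.25,0],"dr":[0,0,0],"hand":1},
  {"offset":[0,0.25,0],"dr":[0,0,0],"hand":1},
  {"offset":[0,0.25,0],"dr":[0,0,0],"hand":1},
])

```text
t: 39.85
ee_pos: [0.634, -0.1685, 0.0879]
ee_rot: [[-0.279, -0.96, 0.001], [-0.96, 0.279, -0.0], [-0.0, -0.001, -1.0]]
contact_force: [1.4, 0.7, -2.5]
finger_gap: 0.0237
grasp_force: 30.0
```

>>> jog_arm([
  {"offset":[0,0.25,0],"dr":[0,0,0],"hand":1},
  {"offset":[0,0.25,0],"dr":[0,0,0],"hand":1},
  {"offset":[0,0.25,0],"dr":[0,0,0],"hand":1},
  {"offset":[0,0.25,0],"dr":[0,0,0],"hand":1},
  {"offset":[0,0.25,0],"dr":[0,0,0],"hand":1},
])

```text
t: 40.35
ee_pos: [0.622, -0.1651, 0.0879]
ee_rot: [[-0.279, -0.96, 0.0], [-0.96, 0.279, -0.0], [-0.0, -0.0, -1.0]]
contact_force: [1.7, -0.5, 0.2]
finger_gap: 0.0239
grasp_force: 30.0
```

>>> jog_arm([
  {"offset":[0,0.25,0],"dr":[0,0,0],"hand":1},
  {"offset":[0,0.25,0],"dr":[0,0,0],"hand":1},
  {"offset":[0,0.25,0],"dr":[0,0,0],"hand":1},
  {"offset":[0,0.25,0],"dr":[0,0,0],"hand":1},
  {"offset":[0,0.25,0],"dr":[0,0,0],"hand":1},
])

```text
t: 40.85
ee_pos: [0.6098, -0.1616, 0.0878]
ee_rot: [[-0.279, -0.96, 0.0], [-0.96, 0.279, -0.0], [-0.0, -0.0, -1.0]]
contact_force: [1.2, 0.2, 0.4]
finger_gap: 0.0243
grasp_force: 30.0
```

```bash
python3 - <<'E'
from h import *; import pickle
c,a=pickle.load(open('ub.pkl','rb'))
go(np.r_[loc(c,a,.0395,.016),.0875],163.7)
E
```

```text
t 40.9 P [ 0.6098 -0.1616  0.0878] yawY 163.8 j6 -0.33 tilt [ 0.01 -0.  ] F [1.2 0.2 0.4] gap 0.0243
offset cm [-0.08  3.05  0.03]
turn z [0.1]
```

>>> jog_arm([
  {"offset":[0,0.25,0],"dr":[0,0,0],"hand":1},
  {"offset":[0,0.25,0],"dr":[0,0,0],"hand":1},
  {"offset":[0,0.25,0],"dr":[0,0,0],"hand":1},
  {"offset":[0,0.25,0],"dr":[0,0,0],"hand":1},
  {"offset":[0,0.25,0],"dr":[0,0,0],"hand":1},
])

```text
t: 41.35
ee_pos: [0.5978, -0.1581, 0.0877]
ee_rot: [[-0.279, -0.96, 0.0], [-0.96, 0.279, -0.0], [0.0, -0.0, -1.0]]
contact_force: [1.6, -0.1, -0.4]
finger_gap: 0.024
grasp_force: 30.0
```

>>> jog_arm([
  {"offset":[0,0.25,0],"dr":[0,0,0],"hand":1},
  {"offset":[0,0.25,0],"dr":[0,0,0],"hand":1},
  {"offset":[0,0.25,0],"dr":[0,0,0],"hand":1},
  {"offset":[0,0.25,0],"dr":[0,0,0],"hand":1},
  {"offset":[0,0.25,0],"dr":[0,0,0],"hand":1},
])

```text
t: 41.85
ee_pos: [0.5858, -0.1546, 0.0877]
ee_rot: [[-0.279, -0.96, 0.0], [-0.96, 0.279, 0.0], [-0.0, -0.0, -1.0]]
contact_force: [1.3, -0.5, -0.3]
finger_gap: 0.0239
grasp_force: 30.0
```

>>> jog_arm([
  {"offset":[0,0.2,0],"dr":[0,0,0],"hand":1},
  {"offset":[0,0.2,0],"dr":[0,0,0],"hand":1},
  {"offset":[0,0.15,0],"dr":[0,0,0],"hand":1},
  {"offset":[0,0,0],"dr":[0,0,0],"hand":1},
])

```text
t: 42.25
ee_pos: [0.5807, -0.1531, 0.0878]
ee_rot: [[-0.279, -0.96, 0.0], [-0.96, 0.279, -0.0], [-0.0, -0.0, -1.0]]
contact_force: [1.6, 0.3, -0.9]
finger_gap: 0.0242
grasp_force: 30.0
```

```bash
python3 - <<'E'
from h import *; import pickle
c,a=pickle.load(open('ub.pkl','rb'))
go(np.r_[loc(c,a,.0395,.016),.0875],163.7)
E
```

```text
t 42.2 P [ 0.5807 -0.1531  0.0878] yawY 163.8 j6 -0.35 tilt [ 0.01 -0.  ] F [ 1.6  0.3 -0.9] gap 0.0242
offset cm [-0.08  0.01  0.03]
turn z [0.1]
```

>>> jog_arm([
  {"offset":[0,0.1,0],"dr":[0,0,0],"hand":1},
  {"offset":[0,0.1,0],"dr":[0,0,0],"hand":1},
  {"offset":[0,0,0],"dr":[0,0,0],"hand":1},
])

```text
t: 42.55
ee_pos: [0.5794, -0.1525, 0.0878]
ee_rot: [[-0.279, -0.96, 0.001], [-0.96, 0.279, 0.0], [-0.0, -0.001, -1.0]]
contact_force: [4.7, -0.9, -1.5]
finger_gap: 0.0239
grasp_force: 30.0
```

>>> jog_arm([
  {"offset":[0,-0.3,0],"dr":[0,0,0],"hand":1},
  {"offset":[0,0,-3],"dr":[0,0,0],"hand":1},
  {"offset":[0,0,-4],"dr":[0,0,0],"hand":1},
  {"offset":[-3,-1,-4],"dr":[0,0,0],"hand":1},
  {"offset":[-4,-1,-2.5],"dr":[0,0,0],"hand":1},
])

```text
t: 43.05
ee_pos: [0.6196, -0.0931, 0.2251]
ee_rot: [[-0.282, -0.96, 0.001], [-0.96, 0.282, -0.0], [0.0, -0.001, -1.0]]
contact_force: [2.0, -0.4, -1.1]
finger_gap: 0.0236
grasp_force: 30.0
```

>>> jog_arm([
  {"offset":[-2.5,-0.5,0],"dr":[0,0,0],"hand":1},
  {"offset":[0,0,0],"dr":[0,0,0],"hand":1},
  {"offset":[0,0,0],"dr":[0,0,0],"hand":1},
  {"offset":[0,0,0],"dr":[0,0,0],"hand":1},
])

```text
t: 43.45
ee_pos: [0.6308, -0.0702, 0.2211]
ee_rot: [[-0.28, -0.96, -0.002], [-0.96, 0.28, -0.0], [0.001, 0.002, -1.0]]
contact_force: [-0.9, 0.6, -0.3]
finger_gap: 0.0239
grasp_force: 30.0
```

```bash
python3 - <<'E'
from h import *; import pickle
c,a=pickle.load(open('ub.pkl','rb'))
p=snap('wrist'); c,a,f=fit(p,.135,*c,np.degrees(a)); print(c,np.degrees(a),f); pickle.dump((c,a),open('ub.pkl','wb'))
print('shoe',*[f'{x}:{b}' for x,b in prof(p,c,a,.135,.016,.0455)][40:]);print('ridge',*[f'{x}:{b}' for x,b in prof(p,c,a,.135,-.018,.042)][18:48])
go(np.r_[loc(c,a,.024,-.018),.12],np.degrees(a))
E
```

```text
[ 0.62065863 -0.14712886] 162.52691462499953 0.7657739520072937
shoe 17:67 19:65 21:65 23:67 25:68 27:67 29:67 31:65 33:65 35:63 37:63 39:62 41:62 43:161 45:198 47:210 49:217 51:196 53:213 55:222 57:224 59:235 61:244 63:244
ridge -27:241 -25:242 -23:226 -21:65 -19:68 -17:71 -15:68 -13:69 -11:69 -9:70 -7:70 -5:69 -3:70 -1:69 1:108 3:92 5:76 7:232 9:230 11:228 13:107 15:111 17:116 19:70 21:63 23:225 25:243 27:242 29:242 31:243
t 43.5 P [ 0.6309 -0.0704  0.2213] yawY 163.7 j6 -0.48 tilt [-0.11 -0.01] F [-0.2 -1.2 -0.1] gap 0.024
offset cm [ 5.8   1.18 10.13]
turn z [1.2]
```

Unit_b's shoe is closed (rear at 43 mm). Now its switch.

>>> jog_arm([
  {"offset":[1.5,0.3,1.5],"dr":[0,0,1.2],"hand":1},
  {"offset":[1.5,0.3,2.5],"dr":[0,0,0],"hand":1},
  {"offset":[1.5,0.3,3],"dr":[0,0,0],"hand":1},
  {"offset":[1.2,0.2,2.5],"dr":[0,0,0],"hand":1},
  {"offset":[0,0,0.5],"dr":[0,0,0],"hand":1},
])

```text
t: 44.0
ee_pos: [0.6011, -0.1228, 0.1186]
ee_rot: [[-0.302, -0.953, -0.006], [-0.953, 0.302, 0.0], [0.002, 0.006, -1.0]]
contact_force: [-0.4, -0.1, -1.6]
finger_gap: 0.0239
grasp_force: 30.0
```

>>> jog_arm([
  {"offset":[0,0,0],"dr":[0,0,0],"hand":1},
  {"offset":[0,0,0],"dr":[0,0,0],"hand":1},
  {"offset":[0,0,0],"dr":[0,0,0],"hand":1},
])

```text
t: 44.3
ee_pos: [0.6057, -0.1206, 0.1234]
ee_rot: [[-0.299, -0.954, 0.002], [-0.954, 0.299, 0.0], [-0.001, -0.002, -1.0]]
contact_force: [-0.8, 1.2, -0.9]
finger_gap: 0.024
grasp_force: 30.0
```

```bash
python3 - <<'E'
from h import *; import pickle
c,a=pickle.load(open('ub.pkl','rb'))
go(np.r_[loc(c,a,.024,-.018),.095],np.degrees(a))
E
```

```text
t 44.3 P [ 0.6057 -0.1206  0.1234] yawY 162.6 j6 -0.42 tilt [0.13 0.  ] F [-0.8  1.2 -0.9] gap 0.024
offset cm [0.28 0.18 2.84]
turn z [0.1]
```

>>> jog_arm([
  {"offset":[0.2,0.15,1.2],"dr":[0,0,0],"hand":1},
  {"offset":[0,0,1.0],"dr":[0,0,0],"hand":1},
  {"offset":[0,0,0.5],"dr":[0,0,0],"hand":1},
  {"offset":[0,0,0],"dr":[0,0,0],"hand":1},
])

```text
t: 44.7
ee_pos: [0.6018, -0.1223, 0.0935]
ee_rot: [[-0.299, -0.954, -0.002], [-0.954, 0.299, -0.0], [0.001, 0.002, -1.0]]
contact_force: [0.1, -0.1, -1.2]
finger_gap: 0.0238
grasp_force: 30.0
```

```bash
python3 - <<'E'
from h import *; import pickle
c,a=pickle.load(open('ub.pkl','rb'))
go(np.r_[loc(c,a,.003,-.018),.095],np.degrees(a))
E
```

```text
t 44.7 P [ 0.6018 -0.1223  0.0935] yawY 162.6 j6 -0.42 tilt [-0.13 -0.01] F [ 0.1 -0.1 -1.2] gap 0.0238
offset cm [ 0.01 -2.25 -0.15]
turn z [0.1]
```

>>> jog_arm([
  {"offset":[0,-0.3,-0.1],"dr":[0,0,0],"hand":1},
  {"offset":[0,-0.3,0],"dr":[0,0,0],"hand":1},
  {"offset":[0,-0.3,0],"dr":[0,0,0],"hand":1},
  {"offset":[0,-0.25,0],"dr":[0,0,0],"hand":1},
  {"offset":[0,-0.25,0],"dr":[0,0,0],"hand":1},
])

```text
t: 45.2
ee_pos: [0.6156, -0.1265, 0.0959]
ee_rot: [[-0.3, -0.954, -0.001], [-0.954, 0.3, 0.0], [0.0, 0.001, -1.0]]
contact_force: [-2.3, 1.8, 0.3]
finger_gap: 0.0239
grasp_force: 30.0
```

>>> jog_arm([
  {"offset":[0,-0.25,0],"dr":[0,0,0],"hand":1},
  {"offset":[0,-0.25,0],"dr":[0,0,0],"hand":1},
  {"offset":[0,-0.2,0],"dr":[0,0,0],"hand":1},
  {"offset":[0,-0.1,0],"dr":[0,0,0],"hand":1},
  {"offset":[0,0,0],"dr":[0,0,0],"hand":1},
])

```text
t: 45.7
ee_pos: [0.624, -0.129, 0.096]
ee_rot: [[-0.299, -0.954, 0.001], [-0.954, 0.299, -0.0], [-0.0, -0.001, -1.0]]
contact_force: [-0.3, 0.1, -1.2]
finger_gap: 0.024
grasp_force: 30.0
```

>>> jog_arm([
  {"offset":[0,0.1,-2],"dr":[0,0,0],"hand":1},
  {"offset":[0,0,-4],"dr":[0,0,0],"hand":1},
  {"offset":[-3,0,-3.5],"dr":[0,0,0],"hand":1},
  {"offset":[-3.5,0,-3.5],"dr":[0,0,0],"hand":1},
  {"offset":[-1,0,0],"dr":[0,0,0],"hand":1},
])

```text
t: 46.2
ee_pos: [0.6487, -0.0549, 0.2321]
ee_rot: [[-0.297, -0.955, 0.01], [-0.955, 0.297, 0.001], [-0.003, -0.01, -1.0]]
contact_force: [0.8, -0.2, -1.1]
finger_gap: 0.0237
grasp_force: 30.0
```

>>> jog_arm([
  {"offset":[0,0,0],"dr":[0,0,0],"hand":1},
  {"offset":[0,0,0],"dr":[0,0,0],"hand":1},
])

```text
t: 46.4
ee_pos: [0.6444, -0.057, 0.225]
ee_rot: [[-0.299, -0.954, -0.001], [-0.954, 0.299, 0.0], [0.0, 0.001, -1.0]]
contact_force: [0.0, 0.5, -2.1]
finger_gap: 0.0239
grasp_force: 30.0
```

```bash
python3 - <<'E'
from h import *; import pickle
c,a=pickle.load(open('ub.pkl','rb'))
p=snap('wrist'); c,a,f=fit(p,.135,*c,np.degrees(a)); print(c,np.degrees(a),f)
print('shoe',*[f'{x}:{b}' for x,b in prof(p,c,a,.135,.016,.0455)][40:]);print('ridge',*[f'{x}:{b}' for x,b in prof(p,c,a,.135,-.018,.042)][18:48])
for n in('scene','side'):
    q=snap(n)
    for k,z in(('unit_c',0),('ridge_c',.044)): print(n,k,*pts(q,k,z,.35))
go([.56,.155,.235],110.3)
E
```

```text
[ 0.62094509 -0.14710158] 163.12169217836328 0.7338564991950989
shoe 17:60 19:60 21:59 23:59 25:61 27:59 29:62 31:58 33:57 35:54 37:56 39:59 41:54 43:148 45:192 47:187 49:190 51:188 53:187 55:188 57:183 59:234 61:245 63:245
ridge -27:242 -25:244 -23:217 -21:62 -19:68 -17:106 -15:94 -13:71 -11:234 -9:231 -7:231 -5:108 -3:113 -1:111 1:68 3:70 5:70 7:71 9:72 11:73 13:72 15:73 17:72 19:73 21:64 23:219 25:244 27:243 29:243 31:243
scene unit_c (0.92, [265, 224], [0.4488, 0.2546, 0.0]) (0.83, [436, 289], [0.625, -0.1466, 0.0]) (0.73, [333, 271], [0.4837, 0.0288, 0.0])
scene ridge_c (0.53, [341, 261], [0.4896, 0.008, 0.044]) (0.4, [433, 268], [0.631, -0.125, 0.044]) (0.35, [252, 212], [0.4235, 0.2668, 0.044])
side unit_c (0.97, [456, 299], [0.6255, -0.1512, 0.0]) (0.8, [271, 229], [0.4576, 0.2594, 0.0]) (0.64, [334, 270], [0.4922, 0.0261, 0.0])
side ridge_c (0.63, [337, 255], [0.4852, 0.0021, 0.044]) (0.56, [260, 210], [0.4382, 0.2697, 0.044]) (0.42, [455, 271], [0.6305, -0.1355, 0.044])
t 46.8 P [ 0.6448 -0.0577  0.2255] yawY 162.5 j6 -0.52 tilt [-0.04 -0.01] F [-0.1  0.2 -0.9] gap 0.0237
offset cm [-17.74  14.47  -0.95]
turn z [52.2]
```

All three loggers are closed and on. Back to the hub to switch it off.

>>> jog_arm([
  {"offset":[0,0,0],"dr":[0,0,8.5],"hand":1},
  {"offset":[0,0,0],"dr":[0,0,8.5],"hand":1},
  {"offset":[0,0,0],"dr":[0,0,8.5],"hand":1},
  {"offset":[0,0,0],"dr":[0,0,8.5],"hand":1},
  {"offset":[0,0,0],"dr":[0,0,8.5],"hand":1},
])

```text
t: 47.25
ee_pos: [0.645, -0.0574, 0.2258]
ee_rot: [[-0.869, -0.496, -0.0], [-0.496, 0.869, -0.0], [0.0, 0.0, -1.0]]
contact_force: [0.3, -0.4, -0.5]
finger_gap: 0.0239
grasp_force: 30.0
```

>>> jog_arm([
  {"offset":[0,0,0],"dr":[0,0,8.5],"hand":1},
  {"offset":[0,0,0],"dr":[0,0,1.2],"hand":1},
  {"offset":[0,0,0],"dr":[0,0,0],"hand":1},
  {"offset":[0,0,0],"dr":[0,0,0],"hand":1},
])

```text
t: 47.65
ee_pos: [0.645, -0.0572, 0.2259]
ee_rot: [[-0.936, -0.351, -0.0], [-0.351, 0.936, -0.0], [0.0, 0.0, -1.0]]
contact_force: [-0.5, -0.4, -1.1]
finger_gap: 0.0237
grasp_force: 30.0
```

```bash
python3 - <<'E'
from h import *
go(np.r_[loc([.634,.189],np.radians(110.3),-.024,0),.12],110.3)
E
```

```text
t 47.6 P [ 0.645  -0.0572  0.2259] yawY 110.6 j6 -1.42 tilt [-0. -0.] F [-0.5 -0.4 -1.1] gap 0.0237
offset cm [-7.61 21.03 10.59]
turn z [0.3]
```

>>> jog_arm([
  {"offset":[-1.5,4.2,0],"dr":[0,0,0.3],"hand":1},
  {"offset":[-1.5,4.2,0],"dr":[0,0,0],"hand":1},
  {"offset":[-1.5,4.2,0],"dr":[0,0,0],"hand":1},
  {"offset":[-1.5,4.2,0],"dr":[0,0,0],"hand":1},
  {"offset":[-1.6,4.1,2],"dr":[0,0,0],"hand":1},
])

```text
t: 48.15
ee_pos: [0.6458, 0.1676, 0.209]
ee_rot: [[-0.938, -0.346, 0.005], [-0.346, 0.938, 0.002], [-0.006, -0.0, -1.0]]
contact_force: [1.0, 0.0, -1.0]
finger_gap: 0.0237
grasp_force: 30.0
```

>>> jog_arm([
  {"offset":[0,0,3],"dr":[0,0,0],"hand":1},
  {"offset":[0,0,3],"dr":[0,0,0],"hand":1},
  {"offset":[0,0,2],"dr":[0,0,0],"hand":1},
  {"offset":[0,0,0],"dr":[0,0,0],"hand":1},
  {"offset":[0,0,0],"dr":[0,0,0],"hand":1},
])

```text
t: 48.65
ee_pos: [0.6447, 0.1652, 0.1263]
ee_rot: [[-0.939, -0.345, 0.0], [-0.345, 0.939, -0.001], [0.0, -0.001, -1.0]]
contact_force: [-0.2, -0.2, 0.2]
finger_gap: 0.0241
grasp_force: 30.0
```

```bash
python3 - <<'E'
from h import *
r.snapshot('side')
go(np.r_[loc([.634,.189],np.radians(110.3),-.024,0),.087],110.3)
E
```

```text
t 48.7 P [0.6453 0.1655 0.1272] yawY 110.2 j6 -1.76 tilt [0.09 0.02] F [-0.3 -0.4  0.5] gap 0.0237
offset cm [0.25 0.2  4.02]
turn z [-0.1]
```

>>> jog_arm([
  {"offset":[0.2,0.15,1.3],"dr":[0,0,0],"hand":1},
  {"offset":[0,0,1.3],"dr":[0,0,0],"hand":1},
  {"offset":[0,0,0.8],"dr":[0,0,0],"hand":1},
  {"offset":[0,0,0.4],"dr":[0,0,0],"hand":1},
  {"offset":[0,0,0],"dr":[0,0,0],"hand":1},
])

```text
t: 49.2
ee_pos: [0.6416, 0.1658, 0.087]
ee_rot: [[-0.939, -0.343, -0.001], [-0.343, 0.939, -0.001], [0.002, -0.0, -1.0]]
contact_force: [0.1, 0.4, -0.1]
finger_gap: 0.0242
grasp_force: 30.0
```

```bash
python3 - <<'E'
from h import *
go(np.r_[loc([.634,.189],np.radians(110.3),-.003,0),.0875],110.3)
E
```

```text
t 49.2 P [0.6416 0.1658 0.087 ] yawY 110.1 j6 -1.77 tilt [-0.08 -0.05] F [ 0.1  0.4 -0.1] gap 0.0242
offset cm [-0.08  2.15 -0.06]
turn z [-0.2]
```

>>> jog_arm([
  {"offset":[0,0.4,0],"dr":[0,0,0],"hand":1},
  {"offset":[0,0.4,0],"dr":[0,0,0],"hand":1},
  {"offset":[0,0.4,0],"dr":[0,0,0],"hand":1},
  {"offset":[0,0.4,0],"dr":[0,0,0],"hand":1},
  {"offset":[0,0.4,0],"dr":[0,0,0],"hand":1},
])

```text
t: 49.7
ee_pos: [0.6352, 0.1852, 0.0883]
ee_rot: [[-0.939, -0.343, 0.0], [-0.343, 0.939, 0.0], [-0.0, -0.0, -1.0]]
contact_force: [-0.2, -0.4, -0.1]
finger_gap: 0.0242
grasp_force: 30.0
```

>>> jog_arm([
  {"offset":[0,0.2,0],"dr":[0,0,0],"hand":1},
  {"offset":[0,0,0],"dr":[0,0,0],"hand":1},
  {"offset":[0,0,0],"dr":[0,0,0],"hand":1},
])

```text
t: 50.0
ee_pos: [0.6344, 0.1869, 0.0879]
ee_rot: [[-0.939, -0.344, -0.0], [-0.344, 0.939, 0.0], [-0.0, 0.0, -1.0]]
contact_force: [0.1, -0.9, -2.0]
finger_gap: 0.0238
grasp_force: 30.0
```

>>> jog_arm([
  {"offset":[0,-0.2,-2],"dr":[0,0,0],"hand":1},
  {"offset":[0,0,-4],"dr":[0,0,0],"hand":1},
  {"offset":[0,0,-4],"dr":[0,0,0],"hand":1},
  {"offset":[0,-2,-4],"dr":[0,0,0],"hand":1},
  {"offset":[-4,-2,-1],"dr":[0,0,0],"hand":1},
])

```text
t: 50.5
ee_pos: [0.6867, 0.1609, 0.2464]
ee_rot: [[-0.939, -0.345, 0.009], [-0.345, 0.939, 0.004], [-0.009, 0.001, -1.0]]
contact_force: [2.4, 1.3, 1.0]
finger_gap: 0.0235
grasp_force: 30.0
```

>>> jog_arm([
  {"offset":[-4,-2,0],"dr":[0,0,0],"hand":1},
  {"offset":[0,0,0],"dr":[0,0,0],"hand":1},
  {"offset":[0,0,0],"dr":[0,0,0],"hand":1},
])

```text
t: 50.8
ee_pos: [0.7312, 0.1553, 0.2359]
ee_rot: [[-0.94, -0.342, -0.003], [-0.342, 0.94, -0.001], [0.003, 0.0, -1.0]]
contact_force: [-0.2, -0.6, -0.8]
finger_gap: 0.024
grasp_force: 30.0
```

```bash
python3 - <<'E'
from h import *
p=snap('wrist');h=([.634,.189],np.radians(110.3))
q=pix(p,[np.r_[loc(*h,s*.009,0),.036] for s in(1,-1)]); print(q)
print(*[f'{x}:{b}' for x,b in prof(p,*h,.08,0,.034)])
for k,z in(('hub',0),('ridge_hub',.036)): print(k,*pts(p,k,z),sep='\n  ')
go([.441,-.137,.235])
E
```

```text
[[399.06917547 138.09686581]
 [379.91411317 138.21410027]]
-36:174 -34:171 -32:139 -30:99 -28:102 -26:103 -24:101 -22:47 -20:46 -18:46 -16:47 -14:45 -12:46 -10:48 -8:49 -6:46 -4:47 -2:49 0:64 2:76 4:72 6:107 8:159 10:179 12:216 14:108 16:113 18:78 20:61 22:82 24:170 26:166 28:153 30:107 32:152 34:106 36:146
hub
  (0.86, [384, 142], [0.6356, 0.1909, 0.0])
ridge_hub
  (0.52, [401, 139], [0.6313, 0.1991, 0.036])
  (0.22, [322, 265], [0.7728, 0.1718, 0.036])
t 51.0 P [0.7303 0.156  0.2381] yawY 110.1 j6 -1.69 tilt [-0.  0.] F [-1.  -0.4 -0.9] gap 0.024
offset cm [ 37.24 -17.57   0.31]
```

The hub is off. I'll return to the stand.

>>> jog_arm([
  {"offset":[4.1,-1.95,0],"dr":[0,0,0],"hand":1},
  {"offset":[4.1,-1.95,0],"dr":[0,0,0],"hand":1},
  {"offset":[4.1,-1.95,0],"dr":[0,0,0],"hand":1},
  {"offset":[4.1,-1.95,0],"dr":[0,0,0],"hand":1},
  {"offset":[4.1,-1.95,0],"dr":[0,0,0],"hand":1},
])

```text
t: 51.45
ee_pos: [0.5697, -0.0068, 0.2389]
ee_rot: [[-0.939, -0.345, 0.002], [-0.345, 0.939, 0.0], [-0.002, -0.0, -1.0]]
contact_force: [0.2, -0.6, -0.4]
finger_gap: 0.0236
grasp_force: 30.0
```

>>> jog_arm([
  {"offset":[4.1,-1.95,0],"dr":[0,0,0],"hand":1},
  {"offset":[4.1,-1.95,0],"dr":[0,0,0],"hand":1},
  {"offset":[4.1,-1.95,0],"dr":[0,0,0],"hand":1},
  {"offset":[4.1,-1.95,0],"dr":[0,0,0],"hand":1},
  {"offset":[0,0,0],"dr":[0,0,0],"hand":1},
])

```text
t: 51.95
ee_pos: [0.4405, -0.1376, 0.2391]
ee_rot: [[-0.94, -0.342, 0.002], [-0.342, 0.94, 0.0], [-0.002, -0.0, -1.0]]
contact_force: [1.5, 0.6, -0.5]
finger_gap: 0.0238
grasp_force: 30.0
```

>>> jog_arm([
  {"offset":[0,0,3],"dr":[0,0,0],"hand":1},
  {"offset":[0,0,3],"dr":[0,0,0],"hand":1},
  {"offset":[0,0,3],"dr":[0,0,0],"hand":1},
  {"offset":[0,0,1],"dr":[0,0,0],"hand":1},
  {"offset":[0,0,0],"dr":[0,0,0],"hand":1},
])

```text
t: 52.45
ee_pos: [0.4438, -0.1353, 0.1375]
ee_rot: [[-0.939, -0.344, -0.002], [-0.344, 0.939, -0.0], [0.002, 0.0, -1.0]]
contact_force: [0.3, -0.3, -0.1]
finger_gap: 0.0239
grasp_force: 30.0
```

```bash
python3 - <<'E'
from h import *
r.snapshot('side');go([.4408,-.137,.12])
E
```

```text
t 52.5 P [ 0.4449 -0.1354  0.1386] yawY 110.1 j6 -1.35 tilt [ 0.01 -0.02] F [-0.3  0.9 -0.8] gap 0.0236
offset cm [ 0.44 -0.01  1.86]
```

>>> jog_arm([
  {"offset":[0.2,0,1],"dr":[0,0,0],"hand":1},
  {"offset":[0.15,0,0.9],"dr":[0,0,0],"hand":1},
  {"offset":[0,0,0.6],"dr":[0,0,0],"hand":1},
  {"offset":[0,0,0],"dr":[0,0,0],"hand":1},
  {"offset":[0,0,0],"dr":[0,0,0],"hand":1},
])

```text
t: 53.0
ee_pos: [0.4414, -0.1369, 0.1129]
ee_rot: [[-0.939, -0.343, -0.0], [-0.343, 0.939, -0.0], [0.0, -0.0, -1.0]]
contact_force: [0.4, -0.7, 0.4]
finger_gap: 0.0239
grasp_force: 30.0
```

```bash
python3 - <<'E'
from h import *
r.snapshot('side');go([.4408,-.137,.065])
E
```

```text
t 53.0 P [ 0.4416 -0.1369  0.1131] yawY 110.1 j6 -1.35 tilt [ 0.02 -0.01] F [-0.2  0.2 -1. ] gap 0.0237
offset cm [0.08 0.01 4.81]
```

Well centred. I'll lower it into the hole in steps.

>>> jog_arm([
  {"offset":[0.05,0,0.6],"dr":[0,0,0],"hand":1},
  {"offset":[0,0,0.6],"dr":[0,0,0],"hand":1},
  {"offset":[0,0,0.4],"dr":[0,0,0],"hand":1},
  {"offset":[0,0,0],"dr":[0,0,0],"hand":1},
  {"offset":[0,0,0],"dr":[0,0,0],"hand":1},
])

```text
t: 53.55
ee_pos: [0.4408, -0.137, 0.0968]
ee_rot: [[-0.939, -0.344, -0.0], [-0.344, 0.939, -0.0], [0.0, 0.0, -1.0]]
contact_force: [-0.0, 0.2, -1.4]
finger_gap: 0.0239
grasp_force: 30.0
```

```bash
python3 - <<'E'
from h import *
go([.4408,-.137,.065])
E
```

```text
t 53.5 P [ 0.4408 -0.137   0.0968] yawY 110.1 j6 -1.35 tilt [-0.02 -0.01] F [-0.   0.2 -1.4] gap 0.0239
offset cm [-0.    0.    3.18]
```

>>> jog_arm([
  {"offset":[0,0,0.8],"dr":[0,0,0],"hand":1},
  {"offset":[0,0,0.8],"dr":[0,0,0],"hand":1},
  {"offset":[0,0,0.8],"dr":[0,0,0],"hand":1},
  {"offset":[0,0,0.4],"dr":[0,0,0],"hand":1},
  {"offset":[0,0,0],"dr":[0,0,0],"hand":1},
])

```text
t: 54.05
ee_pos: [0.4403, -0.137, 0.068]
ee_rot: [[-0.939, -0.343, -0.002], [-0.343, 0.939, -0.0], [0.002, 0.0, -1.0]]
contact_force: [-0.6, -0.3, -0.7]
finger_gap: 0.0237
grasp_force: 30.0
```

>>> jog_arm([
  {"offset":[0,0,0.15],"dr":[0,0,0],"hand":1},
  {"offset":[0,0,0.1],"dr":[0,0,0],"hand":1},
  {"offset":[0,0,0],"dr":[0,0,0],"hand":1},
  {"offset":[0,0,0],"dr":[0,0,0],"hand":1},
])

```text
t: 54.45
ee_pos: [0.441, -0.137, 0.0666]
ee_rot: [[-0.939, -0.343, 0.0], [-0.343, 0.939, 0.0], [-0.0, -0.0, -1.0]]
contact_force: [-0.3, 0.4, -1.0]
finger_gap: 0.0241
grasp_force: 30.0
```

>>> jog_arm([
  {"offset":[0,0,0.15],"dr":[0,0,0],"hand":1},
  {"offset":[0,0,0],"dr":[0,0,0],"hand":1},
  {"offset":[0,0,0],"dr":[0,0,0],"hand":0.6},
  {"offset":[0,0,0],"dr":[0,0,0],"hand":0.5},
  {"offset":[0,0,0],"dr":[0,0,0],"hand":0.3},
])

```text
t: 54.95
ee_pos: [0.441, -0.137, 0.065]
ee_rot: [[-0.939, -0.343, 0.0], [-0.343, 0.939, 0.0], [-0.0, -0.0, -1.0]]
contact_force: [-0.5, 0.6, -1.1]
finger_gap: 0.0424
grasp_force: 0.0
```

>>> jog_arm([
  {"offset":[0,0,0],"dr":[0,0,0],"hand":0},
  {"offset":[0,0,0],"dr":[0,0,0],"hand":0},
  {"offset":[0,0,0],"dr":[0,0,0],"hand":0},
  {"offset":[0,0,0],"dr":[0,0,0],"hand":0},
  {"offset":[0,0,0],"dr":[0,0,0],"hand":0},
])

```text
t: 55.45
ee_pos: [0.4409, -0.137, 0.0649]
ee_rot: [[-0.939, -0.343, 0.0], [-0.343, 0.939, -0.0], [-0.0, -0.0, -1.0]]
contact_force: [-0.4, -0.3, -0.1]
finger_gap: 0.082
grasp_force: 0.0
```

>>> jog_arm([
  {"offset":[0,0,-1],"dr":[0,0,0],"hand":0},
  {"offset":[0,0,-3],"dr":[0,0,0],"hand":0},
  {"offset":[0,0,-4],"dr":[0,0,0],"hand":0},
  {"offset":[0,0,-4],"dr":[0,0,0],"hand":0},
  {"offset":[0,0,-4],"dr":[0,0,0],"hand":0},
])

```text
t: 55.95
ee_pos: [0.4404, -0.1371, 0.2275]
ee_rot: [[-0.939, -0.343, 0.001], [-0.343, 0.939, -0.0], [-0.001, -0.0, -1.0]]
contact_force: [1.0, -0.5, -1.1]
finger_gap: 0.0878
grasp_force: 0.0
```

>>> jog_arm([
  {"offset":[-4,0,-3],"dr":[0,0,0],"hand":0},
  {"offset":[-4,0,-2],"dr":[0,0,0],"hand":0},
  {"offset":[-3,0,0],"dr":[0,0,0],"hand":0},
  {"offset":[0,0,0],"dr":[0,0,0],"hand":0},
  {"offset":[0,0,0],"dr":[0,0,0],"hand":0},
])

```text
t: 56.45
ee_pos: [0.5441, -0.099, 0.2749]
ee_rot: [[-0.939, -0.344, -0.001], [-0.344, 0.939, -0.0], [0.001, 0.0, -1.0]]
contact_force: [-1.7, 0.1, -0.4]
finger_gap: 0.0877
grasp_force: 0.0
```

```bash
python3 - <<'E'
from h import *; import pickle
p=snap('side'); go(None)
for k,z in(('stylus',.01),('stand',0),('unit_a',0)): print(k,*pts(p,k,z),sep='\n  ')
p0=cv2.imread('pics/side0.png',0).astype(int); g=p['color'][:,:,::-1].copy(); g=cv2.cvtColor(g,cv2.COLOR_BGR2GRAY).astype(int)
d=abs(g-p0)>40
print('stylus region diff side',d[240:310,335:375].sum(), 'edges old/new rows:',[np.where(p0[y,330:380]<60)[0][[0,-1]].tolist() for y in(255,270,285)],[np.where(g[y,330:380]<60)[0][[0,-1]].tolist() for y in(255,270,285)])
w=snap('wrist')
for f,L,k in(('ua',.15,0),('ub',.135,0),('uc',.12,0)):
    c,a=pickle.load(open(f+'.pkl','rb'))
    q=pix(w,[np.r_[c,.04]])[0]; print(f,q.round())
    if 0<q[0]<640 and 0<q[1]<250:
        c,a,e=fit(w,L,*c,np.degrees(a)); print(c,e,*[f'{x}:{b}' for x,b in prof(w,c,a,L,-.018,.042)][20:55:2]); print(*[f'{x}:{b}' for x,b in prof(w,c,a,L,.016,.0455)][-20:])
E
```

```text
t 56.5 P [ 0.5436 -0.0993  0.2749] yawY 110.1 j6 -1.39 tilt [-0.05 -0.01] F [ 0.4  0.2 -0.7] gap 0.0876
stylus
  (0.87, [312, 372], [0.332, -0.219, 0.01])
  (0.77, [211, 246], [0.3117, 0.2092, 0.01])
stand
  (0.8, [354, 322], [0.4431, -0.1336, 0.0])
  (0.43, [336, 274], [0.4903, 0.0141, 0.0])
unit_a
  (0.9, [271, 229], [0.4578, 0.2587, -0.0])
  (0.77, [335, 275], [0.4869, 0.0091, 0.0])
  (0.66, [457, 298], [0.6276, -0.1502, 0.0])
stylus region diff side 575 edges old/new rows: [[17, 34], [15, 35], [16, 33]] [[9, 36], [16, 36], [17, 34]]
ua [440. 211.]
[0.49395812 0.01882192] 0.4687679409980774 -31:153 -27:154 -23:56 -19:57 -15:70 -11:145 -7:103 -3:71 1:49 5:51 9:47 13:51 17:50 21:55 25:153 29:151 33:152 37:153
33:74 35:71 37:72 39:73 41:72 43:74 45:75 47:70 49:120 51:130 53:129 55:130 57:130 59:128 61:130 63:127 65:136 67:151 69:150 71:149
ub [257. 265.]
uc [650. 247.]
```

The stylus outline matches its starting picture within a pixel, and the gripper is clear. Handing in.

```bash
python3 -c "
from station import r
print(r.finish_job())"
```

```text
the job is handed in; nothing more can be done
None
```

The job is handed in: all three loggers were seamed and switched on, the hub was switched on and then off again, and the stylus is back upright in its stand; the verdict was not shown, and the gripper body brushed the drawer cabinet once (about 20 N, under the 40 N limit).

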